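# Set up the eyelet die set

### The job

Set up the eyelet die set: stand every setting die from the wooden rack by its tapered shank in a socket of the steel base (any socket, one die each) and let go of it, then tap each fully home with the pounder, so that its collar is down on the base; do not force the dies home with the gripper itself, and do not touch those already home with it. Once all are home, lower the stripper plate level over the two guide pins until it sits on the pins' shoulders, and stand the pounder back upright on its cork pad. Leave the sneaker, the eyelet tin and the marker where they are.

Things in the scene. Friction and masses are not known exactly. Their poses are not given: they have to be found in the camera images.
- die1_mid (a point): Setting die 1, may be absent (3 to 5 present, all alike): turned steel, 80 mm, 0.16 kg. From below: tapered shank 36 mm long, 17 mm across at the tip, 24 at the top; collar 34 across, 8 thick; round body 24 across, 36 long, flat top. This point: on the axis half-way up, 40 mm above the tip, 4 above the collar underside, 40 below the top; z up the axis. Starts upright in the rack.
- die2_mid (a point): Setting die 2: like die 1, the same point; may be absent.
- die3_mid (a point): Setting die 3: like die 1, the same point; may be absent.
- die4_mid (a point): Setting die 4: like die 1, the same point; may be absent.
- die5_mid (a point): Setting die 5: like die 1, the same point; may be absent.
- die_rack: Fixed oak rack for the dies, 270 mm long (its x), 69 mm wide, 60 mm high, with five pockets in a row at x = -100, -50, 0, 50, 100 mm; each is a slot 30 x 29 mm in which a shank hangs loosely, the collar on the top of the rack. Origin: centre of its underside, z up.
- base_top (a point): Centre of the top face of the fixed steel base, 140 (x) by 236 mm (y), top 48 mm above the bench; z up. Six sockets in the top at x = +-36, y = -56, 0, 56 mm. Guide pins stand at x = 0, y = +-98 mm: each a shoulder 26 mm across and 24 high, then a shaft 14 mm across with a tapered nose, its tip 76 mm above the top face.
- socket1 (a point): Centre of the mouth of socket 1, level with the base top; z up. Bore 27 mm; inside, a split taper sleeve of three sprung segments fits the shank. A die let go in it stops with its collar 5 to 7 mm above the base; driving it home takes about 11 N at first and 13 to 20 N at the end; friction holds it. Home, collar on the base: the die half-way point is 4 mm above this point, the top of the die 44 mm.
- socket2 (a point): Centre of the mouth of socket 2, like socket 1.
- socket3 (a point): Centre of the mouth of socket 3, like socket 1.
- socket4 (a point): Centre of the mouth of socket 4, like socket 1.
- socket5 (a point): Centre of the mouth of socket 5, like socket 1.
- socket6 (a point): Centre of the mouth of socket 6, like socket 1.
- pounder_grip (a point): Pounder (striking tool, 0.45 kg): round head 52 mm across, 36 mm high, flat white nylon striking face underneath; upright wooden handle on the same axis, 30 mm across, 94 mm long; 130 mm high overall. This point is on the axis in the handle, 95 mm above the face; z up the axis. It starts standing on its face on the cork pad.
- pounder_face (a point): Centre of the pounder's flat striking face (its underside), z up its axis.
- pad_top (a point): Centre of the top of the pounder's fixed round cork pad, 100 mm across, 3 mm thick.
- stripper_handle (a point): Bar handle of the stripper plate: square steel bar 14 x 14 mm in section, 104 mm long, along the y of the plate. This point is its centre, 53 mm above the underside of the plate, straight above its centre. The bar stands on two posts at y = +-45 mm and is free between them, 38 mm clear beneath. z up.
- stripper_under (a point): Centre of the underside of the stripper plate: aluminium, 130 (x) by 236 mm (y), 8 mm thick, 0.42 kg; two windows for the dies, 34 x 146 mm, centred at x = +-36 mm; two 16 mm pin holes at x = 0, y = +-98 mm (a half turn makes no difference). Lies flat on the bench at first. Seated on the pin shoulders, its underside is 24 mm above the base top.
- sneaker_toe (a point): White sneaker with gum sole standing on the bench, 280 x 100 x 105 mm, a bystander. This point is in the tip of its toe, 20 mm above the bench; its x runs from heel to toe.
- eyelet_tin: Round flat metal tin of eyelets, 72 mm across, 39 mm high, a bystander; origin under its middle.
- marker: Paint marker lying on the bench, 130 mm long, 18 mm thick, a bystander; origin under its middle.
Mind the look-alikes: they are no part of the job. Leave any black or green look-alike of the part that bears pounder_grip alone.

How it is judged:
By the outcome, as a careful person would: the job done as asked, in the order asked, and still so for the second after the job is handed in, with the robot touching nothing.
Of die1, die2, die3, die4, die5 only 3 to 5 are there at a start; the rules pass over those that are not, and their reading is None.
At some moment in a run one of pounder, stripper may be knocked a few centimetres aside while the robot is not near it.
It also fails if it takes over 210 s, if anything falls off the work surface, if the arm or the gripper's body presses on something with over 40 N, if the wrist force passes 120 N, or if a joint passes its speed limit or range.

### The arm

A 7-joint arm with a two-finger parallel gripper is mounted at the origin on the work surface. World frame = base frame: x ahead of the robot, y to its left, z up, the work surface at z = 0. Lengths are in m, angles in rad, forces in N, time in s.
With the tool pointing down it reaches from about 0.4 to 0.85 m from the base axis. Payload 10.4 kg.
Tool frame: the origin (TCP) lies midway between the tips of the shut fingers; the grasp point (between the pads) lies 19 mm behind it; z points along the fingers, x is the direction in which the jaws open and shut, and the axes are right-handed (so a half turn about z gives the same grasp; the last joint's range is limited). The gripper opens to 85 mm and grips with 20 to 120 N. Pads are 22 mm wide; open, the fingers measure 114 mm over their backs; the gripper's body (76 mm by 85 mm) begins 54 mm behind the grasp point. The pads swing forward as they close: fully open they stand 13 mm farther back than shut.
Start: joints at [1.185, 0.332, -0.065, 1.46, 0.022, 1.35, -0.088], TCP at [0.222, -0.584, 0.231] pointing down, gripper open.
Joint ranges: [-2.6, 2.6], [-0.5, 2.12], [-1.47, 1.34], [0.16, 2.42], [-1.27, 4.41], [0.06, 2.06], [-2.6, 2.6]. Speed limits (rad/s): [2.22, 2.22, 2.79, 2.79, 3.14, 3.14, 3.14].

### API

Orientations are given as a unit quaternion [w, x, y, z].
In Python, from bench import sensors, cams, arm gives the robot as it stands. The module is installed in compiled form; this text tells all that it offers.
- The arm moves only by the tool move_arm, never from a script. Its arguments are lists of equal length, an entry for each row: "gripper": the finger opening in mm, from 0 to 85.4; "slide": the shift along the tool's x, y, z in mm, a list of three; "twist": the turn about the tool's z in rad. In form: {"gripper": [gripper, ...], "slide": [[x, y, z], ...], "twist": [twist, ...]}. A call has 1 to 12 rows; each row is the pose to reach, as a shift and turn from the pose commanded when the call began, along the tool's axes at that moment; what a row does not reach only later rows make up. A row lasts 1/10 s, in which the tool goes at most 50 mm and 8.59 degrees, less where a joint would pass 70% of its speed; a pose out of reach is approached as far as the arm can. A call with a gripper value outside its range is refused whole. The fingers move at their own pace and stop on an object; "grip_force" is the grip in N (left out, the last holds). Time passes only in rows, so rows that repeat a pose let the fingers close. It gives the time, the measured TCP pose, the force and the opening at its end, in the units of the state.
- sensors.get_obs(): the state, without advancing time (a new reading comes with each control period).
- cams.grab_frame(name): name is "scene" or "top" or "wrist"; returns (picture, depth): 384x512x3 uint8, blue, green, red; 384x512 float32, m along the optical axis (not along the pixel's ray), 0 where there is no reading.
- cams.get_calibration(name): a dict with "fx", "fy", "cx", "cy" (pixels), "R" (3x3) and "t" (3): a world point X has camera coordinates R X + t. Camera axes: x right, y down, z forward; pixel columns grow to the right and rows downward; lengths in m; the calibration is good to about 2 mm. A picture is of the moment at which its call begins: read the wrist's pose just before it. get_calibration takes no time and is no camera call; for the wrist camera it gives the pose at the moment of the call.
- arm.sign_off(): hands the job in, once; it reports no verdict.
The state is a dict: "time_s": time; "joint_positions": joint angles; "joint_vel": joint speeds; "effort": joint torques, N m; "position": TCP position; "tcp_rot": TCP orientation; "wrist_force": force on the tool from outside, world axes, zero at the start; "ft_torque": the same for the moment, N m; "width": opening from 0.0 (shut) to 1.0 (fully open).
Only numpy, scipy, OpenCV 4.12 (cv2) and the standard library are available. Lean on these libraries where they do the work, as an engineer would, in place of code of your own. Each camera call takes 0.05 s, during which the arm holds its last target. There are 200 camera calls.

## Working session

There is one attempt and no reset: what is moved stays moved. The work goes in short steps, Python scripts to look and compute and a tool call to move; the robot and the scene stay as the last step left them, time stands still between calls to the robot, and variables do not carry over. Pictures are saved under pics/ and viewed, about 12 in all and at most 16, crops included, and the job is handed in when it is done.

Besides the shell and the picture viewer there is one more tool, called as a command line: name --pt "numbers of a row" for each row, then --argument value for the rest. move_arm: Moves the arm, as the interface text tells. Its arguments: {"type":"object","properties":{"gripper":{"type":"array","items":{"type":"number"}},"slide":{"type":"array","items":{"type":"array","items":{"type":"number"}}},"twist":{"type":"array","items":{"type":"number"}},"grip_force":{"type":"number"}},"required":["gripper","slide","twist"]}

```bash
mkdir -p pics; cat > h.py <<'E'
import numpy as np, cv2
from bench import sensors, cams, arm
def grab(name,save=None):
    c=cams.get_calibration(name); p,d=cams.grab_frame(name)
    if save: cv2.imwrite('pics/'+save+'.png',p)
    np.savez('last_'+name+'.npz',p=p,d=d,**{k:np.array(c[k]) for k in c})
    return p,d,c
def load(name):
    z=np.load('last_'+name+'.npz'); return z['p'],z['d'],z
def ray(c,u,v,z):
    R=np.array(c['R']);t=np.array(c['t'])
    o=-R.T@t; r=R.T@np.array([(u-c['cx'])/c['fx'],(v-c['cy'])/c['fy'],1.])
    return o+r*(z-o[2])/r[2]
def cloud(d,c):
    v,u=np.mgrid[:d.shape[0],:d.shape[1]]
    X=np.stack([(u-c['cx'])/c['fx']*d,(v-c['cy'])/c['fy']*d,d],-1)
    return (X-np.array(c['t']))@np.array(c['R'])
def proj(c,X):
    q=np.array(c['R'])@np.array(X)+np.array(c['t']); return c['fx']*q[0]/q[2]+c['cx'],c['fy']*q[1]/q[2]+c['cy']
def st():
    s=sensors.get_obs(); print({k:np.round(s[k],4).tolist() for k in ['time_s','position','tcp_rot','wrist_force','width','joint_positions']}); return s
E
python3 - <<'E'
from h import *
st()
for n in ['top','scene']:
    p,d,c=grab(n,n+'0'); print(n,c['fx'],np.round(-np.array(c['R']).T@np.array(c['t']),3),np.round(c['R'],3).tolist())
p1=cv2.imread('pics/top0.png');cv2.imwrite('pics/top0b.png',cv2.resize(p1,(800,600)))
p1=cv2.imread('pics/scene0.png');cv2.imwrite('pics/scene0b.png',cv2.resize(p1,(800,600)))
E
```

```text
{'time_s': 0.0, 'position': [0.2217, -0.584, 0.2305], 'tcp_rot': [-0.0004, 0.8231, -0.5679, -0.0006], 'wrist_force': [-0.6213, -0.0424, -0.6521], 'width': 1.0023, 'joint_positions': [1.1854, 0.3329, -0.0647, 1.4609, 0.0216, 1.3499, -0.0885]}
top 370.61913711279743 [0.441 0.001 0.945] [[-0.008, -1.0, 0.011], [-0.987, 0.007, -0.162], [0.162, -0.012, -0.987]]
scene 450.1826923437769 [ 1.168 -0.371  0.974] [[0.542, 0.84, 0.0], [0.662, -0.426, -0.617], [-0.518, 0.334, -0.787]]
```

View pics/top0b.png

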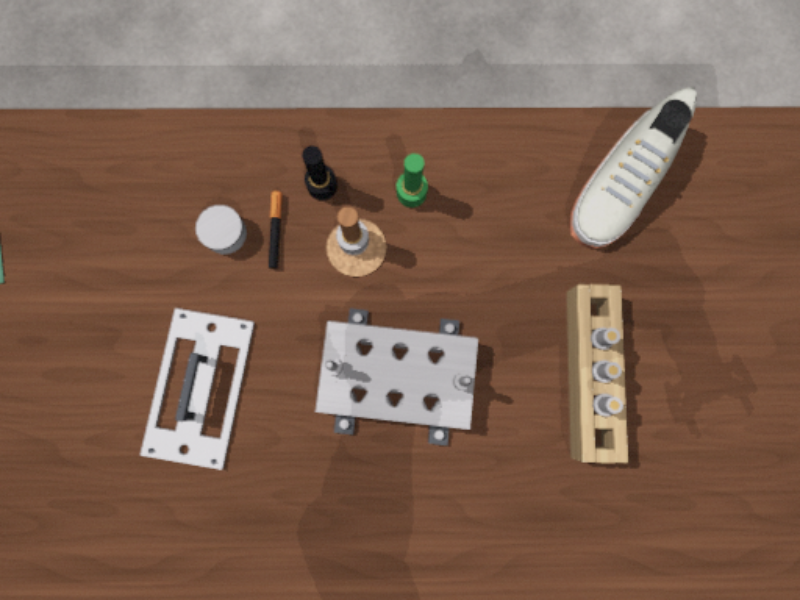

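View pics/scene0b.png

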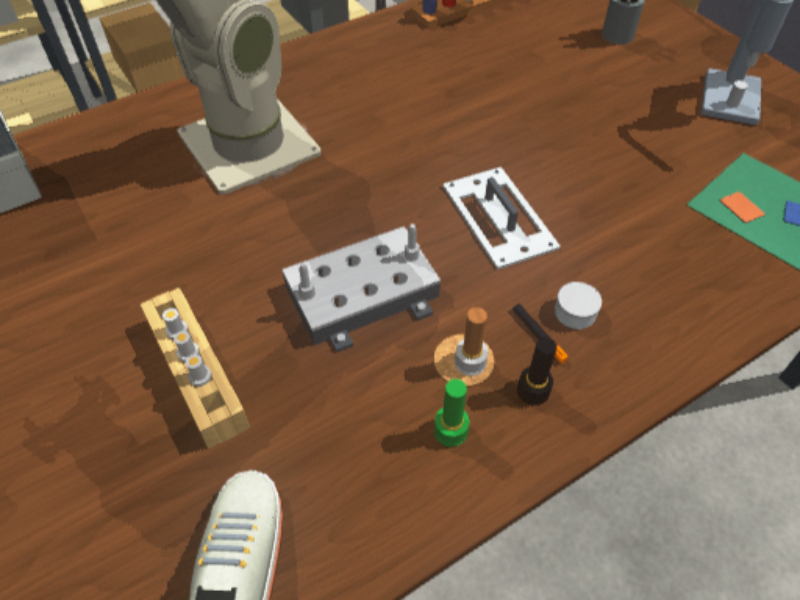

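The pictures show three dies in the rack (top view, about (606,338), (606,371), (608,405)). The wooden-handled white pounder stands on cork at (350,235), with look-alikes in black at (320,175) and green at (412,185). The base is at (398,375) and the plate at (198,390). I choose the wood/white pounder. Next I measure positions.

```bash
python3 - <<'E'
from h import *
for n in ['top','scene']:
    p,d,c=load(n); X=cloud(d,c); print('==',n,'valid',(d>0).mean())
    hsv=cv2.cvtColor(p,cv2.COLOR_BGR2HSV)
    reg=lambda x0,x1,y0,y1,z0,z1:((X[...,0]>x0)&(X[...,0]<x1)&(X[...,1]>y0)&(X[...,1]<y1)&(X[...,2]>z0)&(X[...,2]<z1)&(d>0))
    def rect(m,name):
        P=X[m]; 
        if len(P)<5: print(name,'none');return
        r=cv2.minAreaRect((P[:,:2]*1000).astype(np.float32)); print(name,len(P),'c',np.round(r[0],1),'sz',np.round(r[1],1),'ang',round(r[2],1),'zmed',round(np.median(P[:,2])*1000,1))
    rect(reg(.3,.65,-.16,.16,.04,.056),'base')
    rect(reg(.3,.65,-.16,.16,.09,.14),'pins')
    rect(reg(.3,.7,-.6,-.2,.052,.068),'rack')
    def blobs(m,name,minpx=6):
        k,l,s,ce=cv2.connectedComponentsWithStats(m.astype(np.uint8))
        for i in range(1,k):
            if s[i,4]>=minpx:
                P=X[l==i]; print(name,'px',np.round(ce[i],1),s[i,4],'med',np.round(np.median(P,0)*1000,1),'mid',np.round((P.min(0)+P.max(0))*500,1),'ext',np.round(np.ptp(P,0)*1000,1))
    blobs(reg(.3,.7,-.6,-.2,.092,.115),'die')
    blobs(reg(.3,.65,-.16,.16,.08,.14),'pin',2)
    blobs(reg(.5,.9,-.1,.3,.118,.145),'handle tops')
    rect(reg(.3,.65,.16,.45,.003,.015),'plate')
    rect(reg(.3,.65,.16,.45,.04,.075),'bar')
    # sockets dark holes within base
    m=reg(.3,.65,-.16,.16,.04,.056).astype(np.uint8); hull=cv2.fillConvexPoly(np.zeros_like(m),cv2.convexHull(np.argwhere(m)[:,::-1].astype(np.int32)),1)
    dark=(hsv[...,2]<70)&(hull>0)
    k,l,s,ce=cv2.connectedComponentsWithStats(dark.astype(np.uint8))
    for i in range(1,k):
        if s[i,4]>20: print('hole',np.round(ce[i],1),s[i,4],np.round(ray(c,*ce[i],.048)*1000,1))
    cork=reg(.5,.8,-.1,.2,.0005,.008)&(hsv[...,1]>80)&(hsv[...,2]>150); rect(cork,'cork')
E
```

```text
== top valid 0.9960225423177084
base 4961 c [475.6  -7. ] sz [236.2 140.1] ang 83.2 zmed 47.8
pins 72 c [475.4  -6. ] sz [208.2  11.9] ang 83.1 zmed 119.5
rack 2541 c [ 477.4 -318.7] sz [ 70.7 270.2] ang 88.1 zmed 59.8
die px [390.6 215. ] 104 med [ 526.6 -318.5  103.8] mid [ 527.1 -319.9   99.9] ext [23.1 23.9 15.4]
die px [391.3 236.8] 108 med [ 476.6 -317.1  103.5] mid [ 476.8 -318.1  100.4] ext [22.8 25.2 14.4]
die px [392.3 259. ] 109 med [ 427.5 -315.1  104.1] mid [ 427.5 -317.   100.8] ext [22.2 24.5 14.6]
pin px [211.7 233.8] 40 med [486.   88.5 117.7] mid [486.5  90.5 104.2] ext [12.2 13.6 40.9]
pin px [297.5 243.5] 40 med [ 463.6 -101.6  119.1] mid [ 463.5 -103.5  103.3] ext [11.5 12.2 45.5]
handle tops px [199.9 100. ] 144 med [795.4 117.7 129.5] mid [797.5 117.8 125.5] ext [30.1 28.1 14.9]
handle tops px [264.8 104.9] 142 med [782.2 -33.2 129.6] mid [784.8 -33.3 126.4] ext [30.  28.1 15.2]
handle tops px [222.5 139.4] 149 med [699.2  64.2 132.4] mid [700.3  64.7 127.4] ext [28.8 29.3 17.9]
plate 3541 c [474.4 304.8] sz [345.2 288.3] ang 0.1 zmed 7.5
bar 321 c [459.4 311.1
[... 847 characters left out ...]
 ext [26.8 22.8 14.3]
pin px [263.3 150.6] 67 med [494.5  88.5 103.8] mid [492.8  90.6 102.1] ext [14.7 13.3 42.6]
pin px [194.2 175.1] 66 med [ 471.9 -104.6  105.4] mid [ 468.7 -104.   103.7] ext [13.8 11.8 44.5]
handle tops px [304.8 203.5] 147 med [707.   63.5 130.7] mid [704.8  65.9 127.2] ext [30.8 32.2 18.2]
handle tops px [349.  222.2] 147 med [802.1 116.4 128.1] mid [801.9 120.4 125.2] ext [29.  33.  13.3]
handle tops px [291.4 249.4] 159 med [789.5 -33.6 128.3] mid [788.6 -32.8 125.4] ext [29.8 29.3 12.8]
plate 1553 c [485.2 304.5] sz [327.6 285.9] ang 1.2 zmed 6.1
bar 181 c [464.7 311.9] sz [ 15.2 105.5] ang 79.6 zmed 56.4
cork 243 c [718.3  95.8] sz [182.2 151.2] ang 15.1 zmed 2.0
```

```bash
cat >> h.py <<'E'
from scipy.spatial.transform import Rotation as Ro
def plan(*W):
    "W: (x,y,z mm, yaw deg of tool x) -> slide/twist from present pose"
    s=sensors.get_obs(); q=s['tcp_rot']; R=Ro.from_quat([q[1],q[2],q[3],q[0]]).as_matrix(); p=np.array(s['position'])*1000
    y0=np.degrees(np.arctan2(R[1,0],R[0,0]))
    print('t',round(s['time_s'],2),'at',np.round(p,1),'yaw',round(y0,2),'F',np.round(s['wrist_force'],1),'w',round(s['width'],3))
    for w in W:
        d=(y0-w[3]+180)%360-180
        print(w,'-> slide',np.round(R.T@(np.array(w[:3])-p),1).tolist(),'twist',round(np.radians(d),3),'rows>=',int(np.ceil(max(np.linalg.norm(np.array(w[:3])-p)/50,abs(d)/8.59))))
E
python3 - <<'E'
from h import *
plan((527,-319,200,-91.8))
c=cams.get_calibration('wrist'); R=np.array(c['R']);t=np.array(c['t']);print(c['fx'],np.round(-R.T@t,3),np.round(R,3).tolist())
E
```

```text
t 0.1 at [ 221.7 -584.   230.6] yaw -69.21 F [ 0.3  1.1 -0.9] w 0.997
(527, -319, 200, -91.8) -> slide [-139.4, -379.5, 30.8] twist 0.394 rows>= 9
265.0694068946542 [ 0.286 -0.559  0.372] [[0.355, -0.935, -0.0], [-0.9, -0.342, 0.269], [-0.252, -0.095, -0.963]]
```

move_arm --gripper '[85,85,85,85,85,85,85,85,85,85,85,85]' --pt "-139 -380 31" --pt "-139 -380 31" --pt "-139 -380 31" --pt "-139 -380 31" --pt "-139 -380 31" --pt "-139 -380 31" --pt "-139 -380 31" --pt "-139 -380 31" --pt "-139 -380 31" --pt "-139 -380 31" --pt "-139 -380 31" --pt "-139 -380 31" --twist '[0.394,0.394,0.394,0.394,0.394,0.394,0.394,0.394,0.394,0.394,0.394,0.394]'

```text
time_s: 1.3
position: [0.5262, -0.3216, 0.2004]
tcp_rot: [-0.001, -0.695, 0.719, -0.0]
wrist_force: [-0.3, 0.5, -0.5]
width: 0.995
```

```bash
python3 - <<'E'
from h import *
plan((527,-319,200,-91.8))
p,d,c=grab('wrist','w1'); X=cloud(d,c)
print('valid',(d>0).mean())
m=(X[...,2]>.092)&(X[...,2]<.115)&(d>0)
k,l,s,ce=cv2.connectedComponentsWithStats(m.astype(np.uint8))
for i in range(1,k):
    if s[i,4]>50:
        P=X[l==i]; print(np.round(ce[i],1),s[i,4],np.round(np.median(P,0)*1000,1),np.round((P.min(0)+P.max(0))*500,1),np.round(np.ptp(P,0)*1000,1))
E
```

```text
t 1.3 at [ 526.2 -321.6  200.4] yaw -91.97 F [-0.3  0.5 -0.5] w 0.995
(527, -319, 200, -91.8) -> slide [-2.7, -0.7, 0.4] twist -0.003 rows>= 1
valid 0.9955851236979166
[251.  189.2] 540 [ 530.6 -319.   103.2] [ 529.4 -318.9   98.8] [23.7 22.9 13.1]
[251.3 237.2] 508 [ 481.4 -317.4  103. ] [ 479.5 -317.4   98.8] [24.2 23.2 13.5]
[ 40.9 256.7] 307 [ 469.3 -107.8  104.8] [ 466.8 -105.3  103.5] [13.5 10.7 22.8]
[251.5 280.7] 477 [ 432.6 -315.7  103. ] [ 429.6 -316.    98.6] [24.4 23.2 13.2]
```

View pics/w1.png

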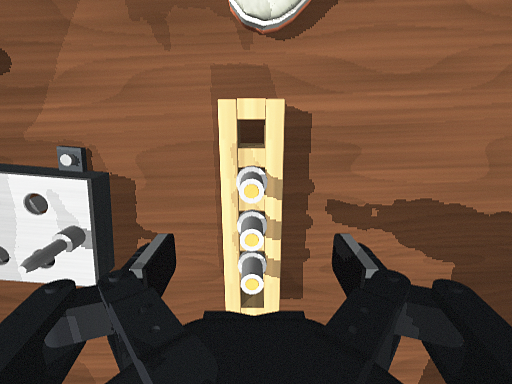

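Dies: (529,-319), (480,-317), (430,-316), tops at 104; the three views agree within 3 mm. I grasp the first.

move_arm --gripper '[60,60,60,60,24,15,15,15,15,15]' --pt "-2.5 -2.5 50" --pt "-2.5 -2.5 95" --pt "-2.5 -2.5 125" --pt "-2.5 -2.5 127" --pt "-2.5 -2.5 127" --pt "-2.5 -2.5 127" --pt "-2.5 -2.5 127" --pt "-2.5 -2.5 127" --pt "-2.5 -2.5 127" --pt "-2.5 -2.5 127" --twist '[0,0,0,0,0,0,0,0,0,0]' --grip_force 60

```text
time_s: 2.35
position: [0.5315, -0.3181, 0.076]
tcp_rot: [0.0, -0.696, 0.718, -0.002]
wrist_force: [-1.7, 0.0, 5.5]
width: 0.266
```

```bash
python3 - <<'E'
from h import *
# socket targets: base centre & yaw
b=np.radians(-6.7); ex=np.array([np.cos(b),np.sin(b)]); ey=np.array([-np.sin(b),np.cos(b)])
c0=np.array([477.5,-6.5])
for sx,sy in [(36,-56),(36,56),(-36,0)]: print(sx,sy,np.round(c0+ex*sx+ey*sy,1))
plan((529,-319,200,-92),(520,-66.5,200,-96.7))
E
```

```text
36 -56 [506.7 -66.3]
36 56 [519.8  44.9]
-36 0 [441.7  -2.3]
t 2.35 at [ 531.5 -318.1   76. ] yaw -91.81 F [-1.7  0.   5.5] w 0.266
(529, -319, 200, -92) -> slide [1.2, 2.1, -124.0] twist 0.003 rows>= 3
(520, -66.5, 200, -96.7) -> slide [-250.8, 19.0, -124.6] twist 0.085 rows>= 6
```

move_arm --gripper '[15,15,15,15,15,15,15,15,15,15,15]' --pt "0 0 -40" --pt "0 0 -80" --pt "0 0 -110" --pt "-50 6 -115" --pt "-252 30 -115" --pt "-252 30 -115" --pt "-252 30 -115" --pt "-252 30 -115" --pt "-252 30 -115" --pt "-252 30 -115" --pt "-252 30 -115" --twist '[0,0,0,0,0.083,0.083,0.083,0.083,0.083,0.083,0.083]'

```text
time_s: 3.45
position: [0.5085, -0.0656, 0.1891]
tcp_rot: [0.0, -0.665, 0.747, -0.001]
wrist_force: [0.9, -0.5, -1.9]
width: 0.263
```

```bash
python3 - <<'E'
from h import *
plan((506.7,-66.3,120,-96.7))
p,d,c=grab('wrist','w2'); X=cloud(d,c)
m=(X[...,2]>.04)&(X[...,2]<.056)&(d>0)
k,l,s,ce=cv2.connectedComponentsWithStats(m.astype(np.uint8)); i=1+np.argmax(s[1:,4])
print('base px',s[i],'zmed',np.median(X[l==i][:,2]))
m2=(l==i).astype(np.uint8)
hsv=cv2.cvtColor(p,cv2.COLOR_BGR2HSV)
hull=cv2.fillConvexPoly(np.zeros_like(m2),cv2.convexHull(np.argwhere(m2)[:,::-1].astype(np.int32)),1)
k,l,s,ce=cv2.connectedComponentsWithStats(((hsv[...,2]<100)&(hull>0)).astype(np.uint8))
for i in range(1,k):
    if s[i,4]>60:
        u,v,w,h,_=s[i]; print('hole',s[i],np.round(ray(c,u+w/2-.5,v+h/2-.5,.048)*1000,1))
# depth-based: points below top inside hull
# held die: what is near tcp
T=sensors.get_obs()['position']
mm=(np.linalg.norm(X[...,:2]-np.array(T[:2]),axis=-1)<.03)&(d>0)&(X[...,2]>.07)
P=X[mm]; 
for z in range(90,240,8):
    q=P[(P[:,2]*1000>z)&(P[:,2]*1000<z+8)]
    if len(q)>5: print(z,len(q),np.round(q.min(0)*1000,1),np.round(q.max(0)*1000,1))
E
```

```text
t 3.45 at [508.5 -65.6 189.1] yaw -96.62 F [ 0.9 -0.5 -1.9] w 0.263
(506.7, -66.3, 120, -96.7) -> slide [0.8, 1.8, 69.1] twist 0.001 rows>= 2
base px [   91   152   221   117 16096] zmed 0.046923811097045534
hole [ 93 152 142   1 142] [552.9  26.   48. ]
hole [141 173  24  22 388] [520.4  45.1  48. ]
hole [191 174  24  22 347] [513.   -9.2  48. ]
hole [242 174  21  22 291] [506.7 -63.2  48. ]
hole [105 205  25  25 285] [486.7  93.6  48. ]
hole [ 192  204  109   61 2314] [448.8 -49.4  48. ]
hole [101 218  13  15 136] [478.4 107.4  48. ]
hole [294 218  12  18  70] [ 450.9 -111.7   48. ]
hole [147 234  23  20 312] [448.8  54.3  48. ]
hole [140 260  35   9 215] [422.5  61.2  48. ]
138 41 [510.1 -72.4 138.4] [515.3 -58.  145.7]
146 18 [513.7 -70.3 146.1] [515.8 -60.9 151.4]
170 142 [512.1 -80.4 170.8] [523.1 -50.3 178. ]
178 535 [507.4 -80.  178.1] [522.9 -52.  185.8]
186 273 [509.1 -84.9 186. ] [521.9 -48.7 194. ]
194 514 [508.3 -90.2 194. ] [522.1 -41.3 202. ]
202 645 [508.9 -90.3 202. ] [522.7 -41.2 210. ]
210 2278 [494.  -90.3 210. ] [522.5 -41.1 218. ]
218 699 [496.4 -89.8 218. ] [522.2 -41.2 226. ]
226 664 [497.2 -95.6 226. ] [525.4 -37.8 234. ]
234 1025 [499.8 -95.7 234. ] [525.2 -37.4 242. ]
```

View pics/w2.png

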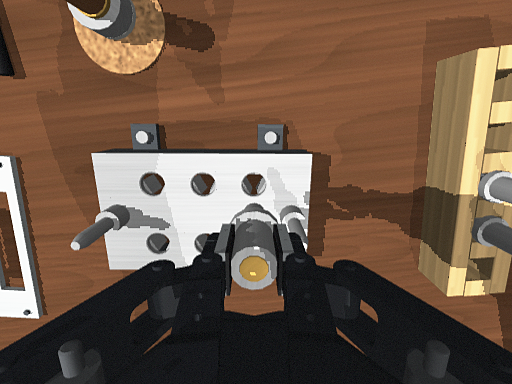

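The die is held upright and the sockets at (152,184), (203,184), (253,184) agree with my base estimate. I check the die's offset in the grip from the yellow top mark.

```bash
python3 - <<'E'
from h import *
p,d,c=load('wrist'); X=cloud(d,c); hsv=cv2.cvtColor(p,cv2.COLOR_BGR2HSV)
m=(hsv[...,0]>12)&(hsv[...,0]<35)&(hsv[...,1]>90)&(hsv[...,2]>120); m[:, :220]=0; m[:,290:]=0; m[:240]=0;m[300:]=0
v,u=np.nonzero(m); print(len(u),u.mean(),v.mean(),np.median(X[m],0)*1000, X[m].mean(0)*1000)
E
```

```text
607 253.4497528830313 270.22405271828666 [505.92970198 -64.49975856 216.87158597] [494.97374628 -63.22674201 202.55825598]
```

move_arm --gripper '[15,15,15,15,15,15,15,15]' --pt "0 0 40" --pt "0 0 70" --pt "0 0 90" --pt "0 0 100" --pt "0 0 108" --pt "0 0 114" --pt "0 0 116" --pt "0 0 116" --twist '[0,0,0,0,0,0,0,0]'

```text
time_s: 4.3
position: [0.5088, -0.0652, 0.0729]
tcp_rot: [0.0, -0.665, 0.747, -0.001]
wrist_force: [2.4, -3.7, -3.9]
width: 0.263
```

move_arm --gripper '[36,36,36,40,40,40,40,40]' --pt "0 0 0" --pt "0 0 0" --pt "0 0 0" --pt "0 0 0" --pt "0 0 -40" --pt "0 0 -85" --pt "0 0 -120" --pt "0 0 -120" --twist '[0,0,0,0,0,0,0,0]'

```text
time_s: 5.1
position: [0.5108, -0.0642, 0.1975]
tcp_rot: [0.003, -0.666, 0.746, -0.003]
wrist_force: [0.3, 0.3, -0.5]
width: 0.467
```

```bash
python3 - <<'E'
from h import *
plan((480,-317.5,190,-92),(480,-317.5,75,-92))
p,d,c=grab('top','t2'); X=cloud(d,c)
m=(X[...,2]>.085)&(X[...,2]<.115)&(d>0)
k,l,s,ce=cv2.connectedComponentsWithStats(m.astype(np.uint8))
for i in range(1,k):
    if s[i,4]>20:
        P=X[l==i]; print(np.round(ce[i],1),s[i,4],np.round(np.median(P,0)*1000,1),np.round((P.min(0)+P.max(0))*500,1),np.round(np.ptp(P,0)*1000,1))
p,d,c=grab('scene','s2'); cv2.imwrite('pics/s2b.png',cv2.resize(p[100:300,80:380],(800,533)))
E
```

```text
t 5.1 at [510.8 -64.2 197.5] yaw -96.53 F [ 0.3  0.3 -0.5] w 0.467
(480, -317.5, 190, -92) -> slide [255.2, 1.8, 7.6] twist -0.079 rows>= 6
(480, -317.5, 75, -92) -> slide [255.1, 2.8, 122.6] twist -0.079 rows>= 6
[423.1  85.5] 1465 [ 842.4 -421.    99.7] [ 846.5 -423.9   97.2] [147.4 119.3  24.3]
[202.7 108.5] 60 [785.5 113.9  99.3] [790.  117.9 100. ] [16.6 27.9 29.8]
[264.  113.5] 54 [772.  -31.5 100.3] [774.5 -33.2  99.9] [10.  27.2 29.4]
[224.5 147.4] 43 [688.2  62.  100.8] [693.6  64.  100.3] [15.1 28.  27.7]
[391.  236.9] 115 [ 476.6 -316.2  103.3] [ 476.8 -318.8   96.3] [22.8 23.9 22.6]
[391.6 259. ] 122 [ 427.5 -314.2  103.4] [ 427.4 -317.2   96.8] [22.4 24.4 21.7]
```

View pics/s2b.png

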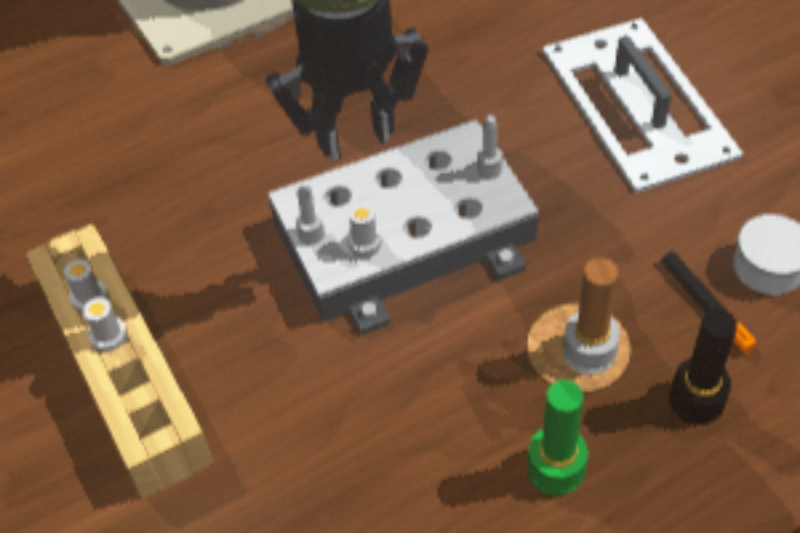

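move_arm --gripper '[60,60,60,60,60,60,60,60]' --pt "255 4.5 5" --pt "255 4.5 5" --pt "255 4.5 5" --pt "255 4.5 5" --pt "255 4.5 5" --pt "255 4.5 5" --pt "255 4.5 5" --pt "255 4.5 5" --twist '[-0.079,-0.079,-0.079,-0.079,-0.079,-0.079,-0.079,-0.079]'

```text
time_s: 6.0
position: [0.4748, -0.3154, 0.1862]
tcp_rot: [0.0, -0.695, 0.719, 0.001]
wrist_force: [0.3, 0.2, 0.3]
width: 0.705
```

```bash
python3 - <<'E'
from h import *
plan((478,-317.5,77,-92))
E
```

```text
t 6.0 at [ 474.8 -315.4  186.2] yaw -91.93 F [0.3 0.2 0.3] w 0.705
(478, -317.5, 77, -92) -> slide [2.1, -3.4, 109.2] twist 0.001 rows>= 3
```

move_arm --gripper '[60,60,60,60,15,15,15,15,15,15,15,15]' --pt "2 -3.5 45" --pt "2 -3.5 85" --pt "2 -3.5 107" --pt "2 -3.5 109" --pt "2 -3.5 109" --pt "2 -3.5 109" --pt "2 -3.5 109" --pt "2 -3.5 109" --pt "2 -3.5 60" --pt "2 -3.5 10" --pt "2 -3.5 0" --pt "2 -3.5 0" --twist '[0,0,0,0,0,0,0,0,0,0,0,0]'

```text
time_s: 7.2
position: [0.4793, -0.3199, 0.1901]
tcp_rot: [0.001, -0.695, 0.719, -0.003]
wrist_force: [-0.2, 0.1, -2.1]
width: 0.258
```

```bash
python3 - <<'E'
from h import *
plan((521.5,45.5,189,-96.7))
E
```

```text
t 7.2 at [ 479.3 -319.9  190.1] yaw -92.02 F [-0.2  0.1 -2.1] w 0.258
(521.5, 45.5, 189, -96.7) -> slide [-366.7, -29.3, 0.2] twist 0.082 rows>= 8
```

move_arm --gripper '[15,15,15,15,15,15,15,15,15,15,15]' --pt "-367 -29 0" --pt "-367 -29 0" --pt "-367 -29 0" --pt "-367 -29 0" --pt "-367 -29 0" --pt "-367 -29 0" --pt "-367 -29 0" --pt "-367 -29 0" --pt "-367 -29 0" --pt "-367 -29 0" --pt "-367 -29 0" --twist '[0.082,0.082,0.082,0.082,0.082,0.082,0.082,0.082,0.082,0.082,0.082]'

```text
time_s: 8.3
position: [0.5196, 0.0449, 0.1863]
tcp_rot: [-0.001, -0.664, 0.748, 0.0]
wrist_force: [0.0, 0.3, -1.6]
width: 0.255
```

```bash
cat >> h.py <<'E'
def heldtop():
    p,d,c=grab('wrist'); X=cloud(d,c); hsv=cv2.cvtColor(p,cv2.COLOR_BGR2HSV)
    m=(hsv[...,0]>12)&(hsv[...,0]<35)&(hsv[...,1]>90)&(hsv[...,2]>120); m[:,:200]=0; m[:,310:]=0; m[:220]=0;m[310:]=0
    m&=(X[...,2]>.15)
    print('mark',m.sum(),np.round(np.median(X[m],0)*1000,1),'ext',np.round(np.ptp(X[m],0)*1000,1))
    m2=((X[...,2]>.04)&(X[...,2]<.056)&(d>0)).astype(np.uint8)
    hull=cv2.fillConvexPoly(np.zeros_like(m2),cv2.convexHull(np.argwhere(m2)[:,::-1].astype(np.int32)),1)
    k,l,s,ce=cv2.connectedComponentsWithStats(((hsv[...,2]<100)&(hull>0)).astype(np.uint8))
    for i in range(1,k):
        u,v,w,h,a=s[i]
        if a>60 and w<40 and h<40: print('hole',s[i],np.round(ray(c,u+w/2-.5,v+h/2-.5,.048)*1000,1))
E
python3 - <<'E'
from h import *
plan((521.5,45.5,189,-96.7)); heldtop()
E
```

```text
t 8.3 at [519.6  44.9 186.3] yaw -96.83 F [ 0.   0.3 -1.6] w 0.255
(521.5, 45.5, 189, -96.7) -> slide [-0.8, -1.8, -2.7] twist -0.002 rows>= 1
mark 474 [519.6  45.9 209.9] ext [ 75.5  14.5 119.9]
hole [193   0  29  11 216] [691.1  67.7  48. ]
hole [112   4  38  25 387] [690.8 139.4  48. ]
hole [263  32  16  11  77] [658.2  12.6  48. ]
hole [188  71  36  17 300] [629.2  79.6  48. ]
hole [311 114  21   7  73] [579.9 -30.9  48. ]
hole [161 154  35  36 450] [541.8 124.4  48. ]
hole [ 41 163  12  12  91] [561.8 263.2  48. ]
hole [241 172  21  22 314] [520.4  48.1  48. ]
hole [293 172  22  23 266] [513.   -8.5  48. ]
hole [245 199  31  16 112] [491.9  41.5  48. ]
hole [379 203  27  27 309] [ 462.9 -104.9   48. ]
hole [395 216  12  20 150] [ 450.1 -114.8   48. ]
hole [338 234  13  19 125] [435.8 -50.3  48. ]
```

move_arm --gripper '[15,15,15,15,15,15,15,36,36,36,36]' --pt "0 0 40" --pt "0 0 70" --pt "0 0 90" --pt "0 0 100" --pt "0 0 108" --pt "0 0 112" --pt "0 0 112" --pt "0 0 112" --pt "0 0 112" --pt "0 0 112" --pt "0 0 112" --twist '[0,0,0,0,0,0,0,0,0,0,0]'

```text
time_s: 9.45
position: [0.5203, 0.0468, 0.0757]
tcp_rot: [0.0, -0.665, 0.747, -0.0]
wrist_force: [-0.0, 0.4, 0.7]
width: 0.423
```

move_arm --gripper '[40,40,40,40,40,40]' --pt "0 0 0" --pt "0 0 -40" --pt "0 0 -85" --pt "0 0 -115" --pt "0 0 -115" --pt "0 0 -115" --twist '[0,0,0,0,0,0]'

```text
time_s: 10.05
position: [0.5202, 0.0465, 0.1906]
tcp_rot: [0.0, -0.664, 0.747, -0.0]
wrist_force: [-0.5, -0.5, -1.1]
width: 0.468
```

```bash
python3 - <<'E'
from h import *
plan((429.5,-316,189,-92))
E
```

```text
t 10.05 at [520.2  46.5 190.6] yaw -96.72 F [-0.5 -0.5 -1.1] w 0.468
(429.5, -316, 189, -92) -> slide [370.6, 47.7, 1.6] twist -0.082 rows>= 8
```

move_arm --gripper '[60,60,60,60,60,60,60,60,60,60,60]' --pt "370 48 2" --pt "370 48 2" --pt "370 48 2" --pt "370 48 2" --pt "370 48 2" --pt "370 48 2" --pt "370 48 2" --pt "370 48 2" --pt "370 48 2" --pt "370 48 2" --pt "370 48 2" --twist '[-0.082,-0.082,-0.082,-0.082,-0.082,-0.082,-0.082,-0.082,-0.082,-0.082,-0.082]'

```text
time_s: 11.15
position: [0.4294, -0.3138, 0.1875]
tcp_rot: [0.0, -0.695, 0.719, 0.001]
wrist_force: [-0.1, 0.6, 0.3]
width: 0.701
```

```bash
python3 - <<'E'
from h import *
plan((429.5,-316,77,-92))
E
```

```text
t 11.15 at [ 429.4 -313.8  187.5] yaw -91.91 F [-0.1  0.6  0.3] w 0.701
(429.5, -316, 77, -92) -> slide [2.3, -0.3, 110.5] twist 0.002 rows>= 3
```

move_arm --gripper '[60,60,60,60,15,15,15,15,15,15,15,15]' --pt "2 0 45" --pt "2 0 85" --pt "2 0 108" --pt "2 0 110" --pt "2 0 110" --pt "2 0 110" --pt "2 0 110" --pt "2 0 110" --pt "2 0 60" --pt "2 0 10" --pt "2 0 0" --pt "2 0 0" --twist '[0,0,0,0,0,0,0,0,0,0,0,0]'

```text
time_s: 12.35
position: [0.4301, -0.3181, 0.191]
tcp_rot: [0.0, -0.694, 0.72, -0.003]
wrist_force: [0.5, 0.2, -2.5]
width: 0.261
```

```bash
python3 - <<'E'
from h import *
plan((442,-2,188,-96.7))
E
```

```text
t 12.35 at [ 430.1 -318.1  191. ] yaw -92.03 F [ 0.5  0.2 -2.5] w 0.261
(442, -2, 188, -96.7) -> slide [-316.3, -0.7, 2.1] twist 0.082 rows>= 7
```

move_arm --gripper '[15,15,15,15,15,15,15,15,15,15]' --pt "-316 -1 2" --pt "-316 -1 2" --pt "-316 -1 2" --pt "-316 -1 2" --pt "-316 -1 2" --pt "-316 -1 2" --pt "-316 -1 2" --pt "-316 -1 2" --pt "-316 -1 2" --pt "-316 -1 2" --twist '[0.082,0.082,0.082,0.082,0.082,0.082,0.082,0.082,0.082,0.082]'

```text
time_s: 13.35
position: [0.4407, -0.003, 0.1855]
tcp_rot: [-0.001, -0.664, 0.748, 0.0]
wrist_force: [-0.0, -0.7, -1.6]
width: 0.257
```

```bash
python3 - <<'E'
from h import *
plan((442,-2,75,-96.7)); heldtop()
E
```

```text
t 13.35 at [440.7  -3.  185.5] yaw -96.84 F [-0.  -0.7 -1.6] w 0.257
(442, -2, 75, -96.7) -> slide [-1.2, -1.3, 110.5] twist -0.002 rows>= 3
mark 540 [439.9  -2.2 209.1] ext [ 76.2  15.  120. ]
hole [192 100  14  26 160] [520.1  43.9  48. ]
hole [239 103  26  24 393] [511.8  -8.9  48. ]
hole [151 138  20  24 186] [488.3  89.9  48. ]
hole [139 146  19  18 234] [484.7 104.   48. ]
hole [189 172  23  22 373] [448.3  55.   48. ]
hole [240 172  21  22 308] [441.9   1.2  48. ]
hole [292 172  21  23 246] [434.6 -54.6  48. ]
hole [248 200  29  19 106] [410.1  -8.3  48. ]
```

move_arm --gripper '[15,15,15,15,15,15,15,36,36,36,36]' --pt "-1 -1.5 40" --pt "-1 -1.5 70" --pt "-1 -1.5 90" --pt "-1 -1.5 100" --pt "-1 -1.5 108" --pt "-1 -1.5 111" --pt "-1 -1.5 111" --pt "-1 -1.5 111" --pt "-1 -1.5 111" --pt "-1 -1.5 111" --pt "-1 -1.5 111" --twist '[0,0,0,0,0,0,0,0,0,0,0]'

```text
time_s: 14.5
position: [0.443, -0.0006, 0.0756]
tcp_rot: [0.0, -0.665, 0.747, -0.0]
wrist_force: [-0.7, -0.5, -0.0]
width: 0.421
```

move_arm --gripper '[40,40,40,40,40,40]' --pt "0 0 0" --pt "0 0 -40" --pt "0 0 -85" --pt "0 0 -120" --pt "0 0 -130" --pt "0 0 -130" --twist '[0,0,0,0,0,0]'

```text
time_s: 15.1
position: [0.4436, -0.0007, 0.2066]
tcp_rot: [0.001, -0.664, 0.747, -0.001]
wrist_force: [-0.7, -0.5, -0.7]
width: 0.467
```

```bash
python3 - <<'E'
from h import *
plan((701,65,215,-96.7))
p,d,c=grab('scene','s3'); X=cloud(d,c); cv2.imwrite('pics/s3b.png',cv2.resize(p[100:300,80:380],(800,533)))
m=(X[...,2]>.118)&(X[...,2]<.145)&(X[...,0]>.55)&(d>0)
k,l,s,ce=cv2.connectedComponentsWithStats(m.astype(np.uint8))
for i in range(1,k):
    if s[i,4]>20: P=X[l==i]; print(np.round(ce[i],1),s[i,4],np.round((P.min(0)+P.max(0))*500,1),np.round(P.max(0)*1000))
E
```

```text
t 15.1 at [443.6  -0.7 206.6] yaw -96.72 F [-0.7 -0.5 -0.7] w 0.467
(701, 65, 215, -96.7) -> slide [-95.4, -248.0, -7.7] twist -0.0 rows>= 6
[304.8 203.5] 147 [704.2  65.8 126.4] [720.  81. 135.]
[349.1 222.1] 143 [801.2 119.  125.2] [816. 133. 132.]
[291.4 249.5] 161 [788.4 -32.2 124.9] [803. -17. 132.]
```

View pics/s3b.png

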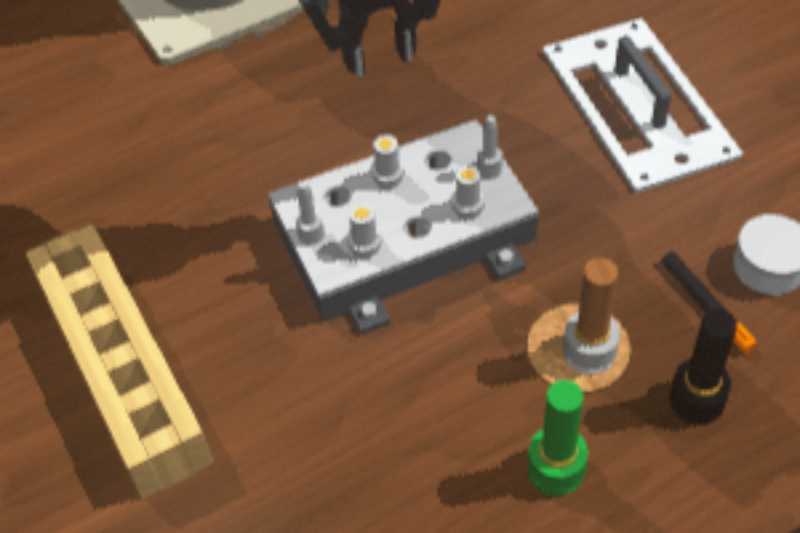

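The rack is empty and the three dies stand in sockets (crop (362,215), (386,145), (468,175)). Now I go for the wooden-handled pounder (598,270).

move_arm --gripper '[70,70,70,70,70,70,70,70,70,70]' --pt "-95 -248 -20" --pt "-95 -248 -20" --pt "-95 -248 -20" --pt "-95 -248 -20" --pt "-95 -248 -20" --pt "-95 -248 -20" --pt "-95 -248 -20" --pt "-95 -248 -20" --pt "-95 -248 -20" --pt "-95 -248 -20" --twist '[0,0,0,0,0,0,0,0,0,0]'

```text
time_s: 16.15
position: [0.6994, 0.0641, 0.2255]
tcp_rot: [-0.0, -0.664, 0.747, -0.0]
wrist_force: [0.1, 0.4, 1.1]
width: 0.824
```

```bash
python3 - <<'E'
from h import *
plan((702,65,80,-96.7))
p,d,c=grab('wrist','w5'); X=cloud(d,c)
m=(X[...,2]>.118)&(X[...,2]<.145)&(d>0)
k,l,s,ce=cv2.connectedComponentsWithStats(m.astype(np.uint8))
for i in range(1,k):
    if s[i,4]>100: P=X[l==i]; print(np.round(ce[i],1),s[i,4],np.round((P.min(0)+P.max(0))*500,1),np.round(np.ptp(P,0)*1000),p[l==i].mean(0))
E
```

```text
t 16.15 at [699.4  64.1 225.5] yaw -96.74 F [0.1 0.4 1.1] w 0.824
(702, 65, 80, -96.7) -> slide [-1.3, -2.4, 145.5] twist -0.001 rows>= 3
[353.6  81.4] 1183 [786.5 -31.2 124.7] [29. 30. 13.] [130.28571429 235.0989011   96.05663567]
[174.5  87.6] 1124 [799.5 120.7 124.6] [29. 30. 13.] [53.20907473 50.78380783 51.01512456]
[250.7 189.4] 861 [703.2  66.7 126.2] [30. 29. 16.] [104.17073171 164.43554007 228.27409988]
```

View pics/w5.png

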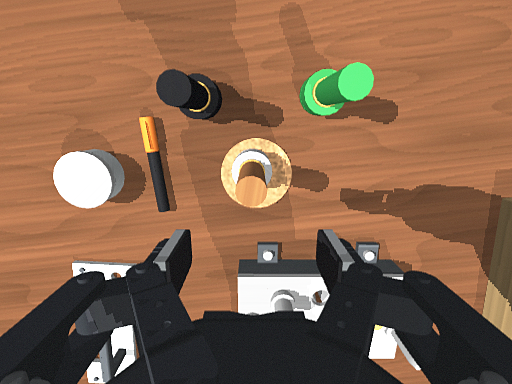

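Pounder at px (251,189), wood handle, white head on cork; green and black stand clear at (350,80) and (175,88). I grasp it and lift.

move_arm --gripper '[70,70,70,70,70,20,20,20,20,20]' --pt "-1.5 -3 45" --pt "-1.5 -3 90" --pt "-1.5 -3 130" --pt "-1.5 -3 145" --pt "-1.5 -3 145" --pt "-1.5 -3 145" --pt "-1.5 -3 145" --pt "-1.5 -3 145" --pt "-1.5 -3 145" --pt "-1.5 -3 145" --twist '[0,0,0,0,0,0,0,0,0,0]' --grip_force 110

```text
time_s: 17.2
position: [0.7046, 0.0661, 0.0831]
tcp_rot: [0.002, -0.664, 0.747, -0.001]
wrist_force: [-0.8, -0.4, 7.1]
width: 0.329
```

```bash
python3 - <<'E'
from h import *
plan((702,65,80,-96.7),(702,65,225,-96.7))
for n in ['wrist','top']:
    p,d,c=load(n); X=cloud(d,c)
    hsv=cv2.cvtColor(p,cv2.COLOR_BGR2HSV)
    m=(hsv[...,0]>5)&(hsv[...,0]<22)&(hsv[...,2]>130)&(X[...,2]>.001)&(X[...,2]<.008)&(np.hypot(X[...,0]-.69,X[...,1]-.06)<.07)
    m=cv2.morphologyEx(m.astype(np.uint8),cv2.MORPH_OPEN,np.ones((2,2)))
    k,l,s,ce=cv2.connectedComponentsWithStats(m); i=1+np.argmax(s[1:,4])
    P=X[l==i]; (cx,cy),r=cv2.minEnclosingCircle((P[:,:2]*1000).astype(np.float32)); print(n,'pad',round(cx,1),round(cy,1),round(r,1),np.median(P[:,2]))
E
```

```text
t 17.2 at [704.6  66.1  83.1] yaw -96.72 F [-0.8 -0.4  7.1] w 0.329
(702, 65, 80, -96.7) -> slide [1.4, 2.5, 3.1] twist -0.0 rows>= 1
(702, 65, 225, -96.7) -> slide [1.3, 1.9, -141.9] twist -0.0 rows>= 3
wrist pad 710.8 42.6 58.3 0.0019712720847024226
top pad 575.0 50.4 142.8 0.0027204905058641495
```

move_arm --gripper '[20,20,20,20,20,20,20,20,20,20,20,20]' --pt "0 0 -40" --pt "0 0 -85" --pt "0 0 -130" --pt "0 0 -147" --pt "20 50 -147" --pt "42 180 -147" --pt "42 180 -147" --pt "42 180 -147" --pt "42 180 -147" --pt "42 180 -147" --pt "42 180 -147" --pt "42 180 -147" --twist '[0,0,0,0,0,0,0,0,0,0,0,0]'

```text
time_s: 18.4
position: [0.5203, 0.0453, 0.2273]
tcp_rot: [0.0, -0.665, 0.747, 0.0]
wrist_force: [0.6, 0.2, -5.6]
width: 0.327
```

```bash
python3 - <<'E'
from h import *
p=cv2.imread('pics/w5.png'); z=np.load('last_wrist.npz'); print('pad',np.round(ray(z,256,172.5,.003)*1000,1),'edges',[np.round(ray(z,*q,.003)[:2]*1000,1).tolist() for q in [(221,172),(291,172),(256,138),(256,207)]])
plan((520.3,45.5,180,-96.7))
grab('scene','s4'); p,d,c=load('scene'); X=cloud(d,c); cv2.imwrite('pics/s4b.png',cv2.resize(p[60:260,120:380],(780,600)))
# dies & head
for nm,(x,y) in {'A':(.5063,-.065),'B':(.5203,.0455),'C':(.4417,-.001)}.items():
    q=np.hypot(X[...,0]-x-.003,X[...,1]-y)<.010
    Z=X[...,2][q&(X[...,2]<.13)]; print(nm,'topz',np.round(np.percentile(Z,[50,90,97])*1000,1),q.sum())
E
```

```text
pad [693.8  61.6   3. ] edges [[700.3, 110.1], [688.8, 13.0], [740.9, 56.2], [643.3, 67.5]]
t 18.4 at [520.3  45.3 227.3] yaw -96.71 F [ 0.6  0.2 -5.6] w 0.327
(520.3, 45.5, 180, -96.7) -> slide [-0.2, 0.0, 47.3] twist -0.0 rows>= 1
A topz [94.5 98.8 99.3] 72
B topz [92.7 98.4 99.8] 151
C topz [95.2 98.2 99.3] 61
```

View pics/s4b.png

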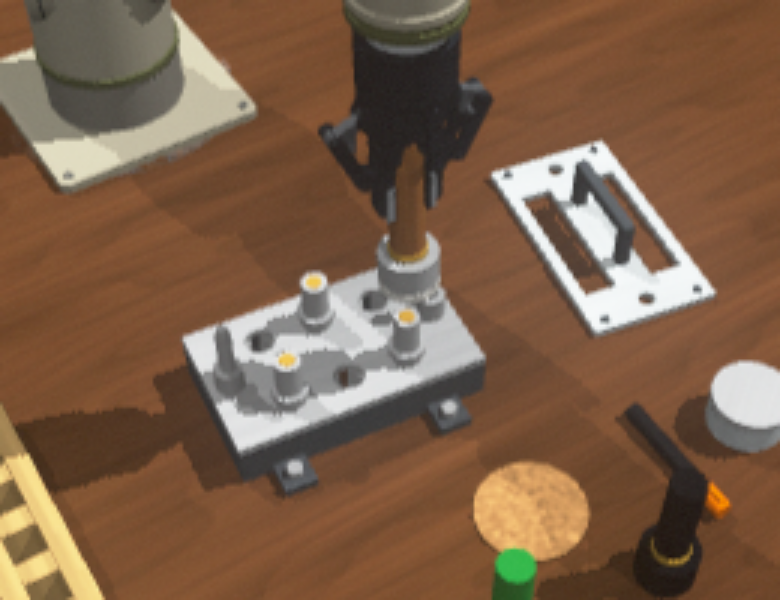

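The pounder hangs upright; the dies stand about 6 mm proud (tops at 98-99). I press die B down stepwise.

move_arm --gripper '[20,20,20,20,20,20,20]' --pt "0 0 30" --pt "0 0 42" --pt "0 0 50" --pt "0 0 56" --pt "0 0 60" --pt "0 0 62" --pt "0 0 62" --twist '[0,0,0,0,0,0,0]'

```text
time_s: 19.15
position: [0.5243, 0.0458, 0.1716]
tcp_rot: [0.004, -0.664, 0.747, -0.004]
wrist_force: [-2.5, -0.9, 32.0]
width: 0.326
```

move_arm --gripper '[20,20,20,20,20,20,20,20]' --pt "0 0 -20" --pt "0 0 -62" --pt "50 0 -62" --pt "111 1 -62" --pt "111 1 -62" --pt "111 1 -62" --pt "111 1 -62" --pt "111 1 -62" --twist '[0,0,0,0,0,0,0,0]'

```text
time_s: 19.95
position: [0.506, -0.0635, 0.2275]
tcp_rot: [0.0, -0.665, 0.747, 0.0]
wrist_force: [-0.8, 1.0, -6.1]
width: 0.328
```

move_arm --gripper '[20,20,20,20,20,20,20]' --pt "0 0 30" --pt "0 0 42" --pt "0 0 50" --pt "0 0 56" --pt "0 0 60" --pt "0 0 62" --pt "0 0 62" --twist '[0,0,0,0,0,0,0]'

```text
time_s: 20.65
position: [0.5101, -0.0649, 0.1711]
tcp_rot: [0.004, -0.665, 0.747, -0.004]
wrist_force: [-1.1, 0.7, 25.9]
width: 0.328
```

move_arm --gripper '[20,20,20,20,20,20,20,20]' --pt "0 0 -20" --pt "0 0 -62" --pt "-25 32 -62" --pt "-56 72 -62" --pt "-56 72 -62" --pt "-56 72 -62" --pt "-56 72 -62" --pt "-56 72 -62" --twist '[0,0,0,0,0,0,0,0]'

```text
time_s: 21.45
position: [0.4412, -0.0015, 0.2274]
tcp_rot: [0.0, -0.664, 0.748, 0.0]
wrist_force: [-0.2, -0.1, -5.4]
width: 0.322
```

move_arm --gripper '[20,20,20,20,20,20,20]' --pt "0 0 30" --pt "0 0 42" --pt "0 0 50" --pt "0 0 56" --pt "0 0 60" --pt "0 0 62" --pt "0 0 62" --twist '[0,0,0,0,0,0,0]'

```text
time_s: 22.15
position: [0.4449, -0.0012, 0.1723]
tcp_rot: [0.003, -0.664, 0.747, -0.004]
wrist_force: [-12.7, -1.8, 53.1]
width: 0.323
```

move_arm --gripper '[20,20,20,20,20]' --pt "0 0 -20" --pt "0 0 -65" --pt "0 20 -110" --pt "0 20 -110" --pt "0 20 -110" --twist '[0,0,0,0,0]'

```text
time_s: 22.65
position: [0.4213, 0.0012, 0.2763]
tcp_rot: [0.001, -0.664, 0.747, -0.001]
wrist_force: [0.1, -0.7, -6.5]
width: 0.326
```

```bash
python3 - <<'E'
from h import *
plan((697,63,227,-96.7))
grab('scene','s5'); p,d,c=load('scene'); X=cloud(d,c); cv2.imwrite('pics/s5b.png',cv2.resize(p[100:260,140:340],(800,640))[:600])
zb=np.median(X[...,2][(np.hypot(X[...,0]-.48,X[...,1]+.06)<.02)&(X[...,2]>.03)]); print('base z',zb)
for nm,(x,y) in {'A':(.5063,-.065),'B':(.5203,.0455),'C':(.4417,-.001)}.items():
    q=np.hypot(X[...,0]-x-.003,X[...,1]-y)<.010
    Z=X[...,2][q&(X[...,2]<.13)]; print(nm,'topz',np.round(np.percentile(Z,[50,90,97])*1000,1),q.sum())
E
```

```text
t 22.65 at [421.3   1.2 276.3] yaw -96.73 F [ 0.1 -0.7 -6.5] w 0.326
(697, 63, 227, -96.7) -> slide [-93.7, -266.4, 49.9] twist -0.001 rows>= 6
base z 0.0463887106745307
A topz [90.  92.4 92.7] 57
B topz [89.3 92.2 93.5] 59
C topz [89.4 93.4 94.3] 184
```

View pics/s5b.png

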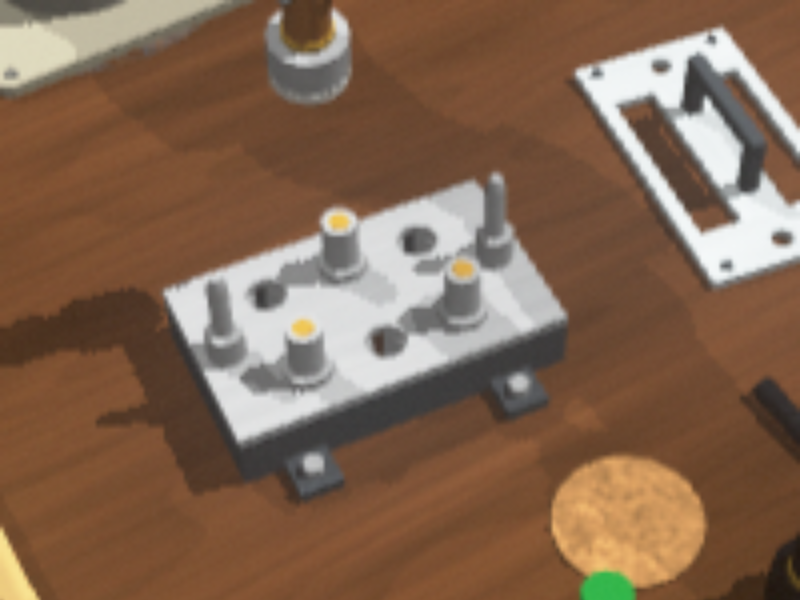

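```bash
python3 - <<'E'
from h import *
def marks(n,p,d,c):
    X=cloud(d,c); hsv=cv2.cvtColor(p,cv2.COLOR_BGR2HSV)
    m=(hsv[...,0]>12)&(hsv[...,0]<32)&(hsv[...,1]>100)&(hsv[...,2]>140)&(X[...,2]>.07)&(X[...,2]<.12)&(X[...,0]<.6)
    k,l,s,ce=cv2.connectedComponentsWithStats(m.astype(np.uint8))
    for i in range(1,k):
        if s[i,4]>4: P=X[l==i]; print(n,np.round(ce[i],1),s[i,4],np.round(np.median(P,0)*1000,1),'std',np.round(P[:,2].std()*1000,2))
    q=(np.abs(X[...,2]-.048)<.006)&(np.hypot(X[...,0]-.48,X[...,1]+.005)<.02); print('base',np.median(X[...,2][q])*1000)
marks('scene',*load('scene')); marks('top',*grab('top'))
E
```

```text
scene [224.3 155. ] 13 [443.   -1.   92.8] std 1.43
scene [255.1 166.7] 16 [520.6  46.1  90.8] std 1.38
scene [215.  181.5] 16 [507.3 -66.3  90.8] std 1.53
base 46.25232968087561
top [232.  219.9] 20 [518.9  44.8  92.4] std 1.63
base nan
  return _methods._mean(a, axis=axis, dtype=dtype,
  ret = ret.dtype.type(ret / rcount)
```

move_arm --gripper '[20,20,20,20,20,20,20,20,20,20,20]' --pt "0 -20 48" --pt "0 -20 60" --pt "0 -20 85" --pt "0 -20 100" --pt "0 -20 106" --pt "0 -20 109" --pt "0 -20 109" --pt "0 -20 109" --pt "0 -20 109" --pt "0 -20 109" --pt "0 -20 109" --twist '[0,0,0,0,0,0,0,0,0,0,0]'

```text
time_s: 23.85
position: [0.443, -0.0009, 0.1721]
tcp_rot: [0.001, -0.664, 0.747, -0.002]
wrist_force: [-19.7, -0.1, 61.6]
width: 0.327
```

```bash
python3 - <<'E'
from h import *
st()
p,d,c=grab('scene','s6'); X=cloud(d,c)
cv2.imwrite('pics/s6b.png',cv2.resize(p[100:210,180:300],(720,660),interpolation=cv2.INTER_CUBIC)[:600])
E
```

```text
{'time_s': 23.85, 'position': [0.443, -0.0009, 0.1721], 'tcp_rot': [0.0014, -0.6644, 0.7473, -0.0024], 'wrist_force': [-19.6956, -0.0539, 61.5869], 'width': 0.3273, 'joint_positions': [0.4315, -0.0022, -0.5271, 1.9743, 0.0012, 1.1641, -1.7841]}
```

View pics/s6b.png

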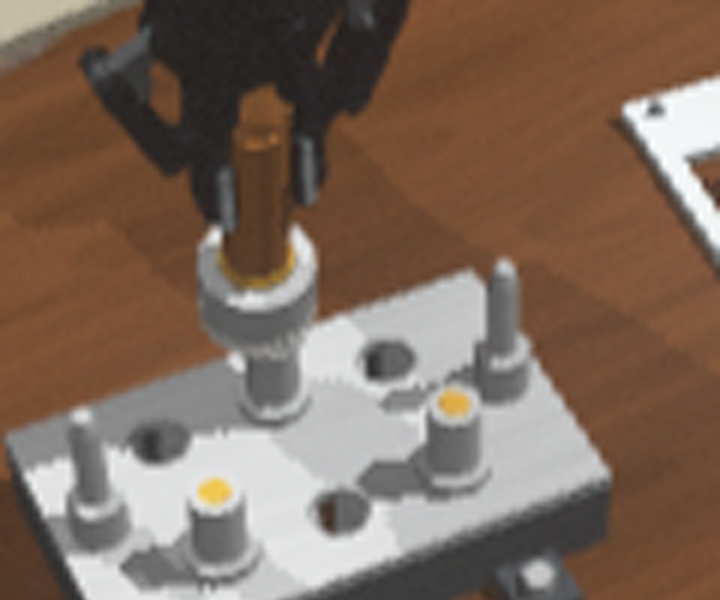

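C bears a steady 67 N without giving, so it is home. I re-tap A and B with a hold to be sure.

move_arm --gripper '[20,20,20,20,20,20,20,20]' --pt "0 0 -20" --pt "0 0 -61" --pt "25 -32 -61" --pt "56 -72 -61" --pt "56 -72 -61" --pt "56 -72 -61" --pt "56 -72 -61" --pt "56 -72 -61" --twist '[0,0,0,0,0,0,0,0]'

```text
time_s: 24.7
position: [0.5051, -0.0642, 0.2271]
tcp_rot: [-0.0, -0.665, 0.747, 0.0]
wrist_force: [-0.4, -0.8, -4.0]
width: 0.324
```

move_arm --gripper '[20,20,20,20,20,20,20,20,20]' --pt "0 0 30" --pt "0 0 46" --pt "0 0 54" --pt "0 0 60" --pt "0 0 63" --pt "0 0 63" --pt "0 0 63" --pt "0 0 63" --pt "0 0 63" --twist '[0,0,0,0,0,0,0,0,0]'

```text
time_s: 25.6
position: [0.5102, -0.0645, 0.171]
tcp_rot: [0.004, -0.665, 0.747, -0.005]
wrist_force: [-3.0, 1.1, 31.8]
width: 0.327
```

move_arm --gripper '[20,20,20,20,20,20,20,20]' --pt "0 0 -20" --pt "0 0 -63" --pt "-50 0 -63" --pt "-111 -1 -63" --pt "-111 -1 -63" --pt "-111 -1 -63" --pt "-111 -1 -63" --pt "-111 -1 -63" --twist '[0,0,0,0,0,0,0,0]'

```text
time_s: 26.4
position: [0.5196, 0.0437, 0.2274]
tcp_rot: [-0.0, -0.664, 0.748, -0.0]
wrist_force: [0.4, 0.3, -5.1]
width: 0.328
```

move_arm --gripper '[20,20,20,20,20,20,20,20,20]' --pt "0 0 30" --pt "0 0 46" --pt "0 0 54" --pt "0 0 60" --pt "0 0 63" --pt "0 0 63" --pt "0 0 63" --pt "0 0 63" --pt "0 0 63" --twist '[0,0,0,0,0,0,0,0,0]'

```text
time_s: 27.3
position: [0.5226, 0.0441, 0.1716]
tcp_rot: [0.002, -0.664, 0.748, -0.004]
wrist_force: [-15.8, -3.5, 48.7]
width: 0.331
```

move_arm --gripper '[20,20,20,20,20]' --pt "0 0 -20" --pt "0 0 -65" --pt "0 0 -85" --pt "0 0 -85" --pt "0 0 -85" --twist '[0,0,0,0,0]'

```text
time_s: 27.8
position: [0.5196, 0.0445, 0.2488]
tcp_rot: [-0.0, -0.664, 0.748, -0.0]
wrist_force: [-0.0, 0.2, -5.8]
width: 0.33
```

```bash
python3 - <<'E'
from h import *
plan((697,63,225,-96.7),(697,63,84,-96.7))
# face height below TCP and tilt: head points in scene
p,d,c=grab('scene'); X=cloud(d,c); T=np.array(sensors.get_obs()['position'])
q=(np.hypot(X[...,0]-T[0],X[...,1]-T[1])<.045)&(X[...,2]>.135)&(X[...,2]<T[2]-.02)&(d>0); P=X[q]; print('lowest',np.percentile(P[:,2],[1,3])*1000-T[2]*1000)
E
```

```text
t 27.8 at [519.6  44.5 248.8] yaw -96.77 F [-0.   0.2 -5.8] w 0.33
(697, 63, 225, -96.7) -> slide [-39.3, -174.0, 23.8] twist -0.001 rows>= 4
(697, 63, 84, -96.7) -> slide [-39.3, -174.0, 164.8] twist -0.001 rows>= 5
lowest [-79.98309422 -77.0688235 ]
```

All dies are home: each holds its level at 30-50 N. Now the pounder goes back on the pad.

move_arm --gripper '[20,20,20,20,20,20,20,20]' --pt "-39 -174 24" --pt "-39 -174 24" --pt "-39 -174 24" --pt "-39 -174 24" --pt "-39 -174 24" --pt "-39 -174 24" --pt "-39 -174 24" --pt "-39 -174 24" --twist '[0,0,0,0,0,0,0,0]'

```text
time_s: 28.65
position: [0.6963, 0.0632, 0.2256]
tcp_rot: [-0.0, -0.664, 0.747, -0.0]
wrist_force: [-0.1, -0.2, -4.8]
width: 0.319
```

move_arm --gripper '[20,20,20,20,20,20,20,20]' --pt "0 0 40" --pt "0 0 80" --pt "0 0 110" --pt "0 0 128" --pt "0 0 136" --pt "0 0 140" --pt "0 0 141" --pt "0 0 141" --twist '[0,0,0,0,0,0,0,0]'

```text
time_s: 29.45
position: [0.6978, 0.0636, 0.0858]
tcp_rot: [0.001, -0.664, 0.747, -0.001]
wrist_force: [0.9, -0.1, -5.5]
width: 0.329
```

move_arm --gripper '[20,20,20]' --pt "0 0 2" --pt "0 0 3" --pt "0 0 3" --twist '[0,0,0]'

```text
time_s: 29.75
position: [0.6976, 0.0636, 0.0825]
tcp_rot: [0.001, -0.664, 0.747, -0.001]
wrist_force: [-1.8, 0.0, 2.9]
width: 0.326
```

Contact. I release gently and rise.

move_arm --gripper '[36,50,70,70,70,70,70,70,70,70]' --pt "0 0 0" --pt "0 0 0" --pt "0 0 0" --pt "0 0 0" --pt "0 0 -40" --pt "0 0 -80" --pt "0 0 -120" --pt "0 0 -140" --pt "0 0 -140" --pt "0 0 -140" --twist '[0,0,0,0,0,0,0,0,0,0]' --grip_force 60

```text
time_s: 30.75
position: [0.697, 0.0635, 0.2212]
tcp_rot: [0.0, -0.664, 0.747, -0.0]
wrist_force: [-0.2, -0.3, -0.1]
width: 0.818
```

```bash
cat >> h.py <<'E'
def platefit(n,fr):
    p,d,c=fr; X=cloud(d,c)
    m=((X[...,0]>.3)&(X[...,0]<.65)&(X[...,1]>.14)&(X[...,1]<.48)&(X[...,2]>.038)&(X[...,2]<.075)&(d>0))
    P=X[m]; r=cv2.minAreaRect((P[:,:2]*1000).astype(np.float32)); print(n,'bar',np.round(r[0],1),np.round(r[1],1),round(r[2],1),'top z',np.round(np.percentile(P[:,2],[50,90])*1000,1))
    hsv=cv2.cvtColor(p,cv2.COLOR_BGR2HSV)
    m=((X[...,0]>.33)&(X[...,0]<.62)&(X[...,1]>.17)&(X[...,1]<.46)&(X[...,2]>.002)&(X[...,2]<.014)&(hsv[...,1]<60)&(hsv[...,2]>110)&(d>0)).astype(np.uint8)
    k,l,s,ce=cv2.connectedComponentsWithStats(m); i=1+np.argmax(s[1:,4]); P=X[l==i]
    r=cv2.minAreaRect((P[:,:2]*1000).astype(np.float32)); print(n,'plate',np.round(r[0],1),np.round(r[1],1),round(r[2],1),'z',round(np.median(P[:,2])*1000,1))
E
python3 - <<'E'
from h import *
p,d,c=grab('top'); platefit('top',(p,d,c)); X=cloud(d,c)
p,d,c=grab('scene','s7'); platefit('scene',(p,d,c))
plan((461,312,200,-10))
E
```

```text
top bar [459.3 311.5] [ 15.5 103.3] 79.8 top z [58.8 61.3]
top plate [460.  313.6] [135.4 238.2] 79.8 z 7.9Traceback (most recent call last):
  File "<stdin>", line 3, in <module>
  File "h.py", line 45, in platefit
    P=X[m]; r=cv2.minAreaRect((P[:,:2]*1000).astype(np.float32)); print(n,'bar',np.round(r[0],1),np.round(r[1],1),round(r[2],1),'top z',np.round(np.percentile(P[:,2],[50,90])*1000,1))
                                                                                                                                                 ~~~~~~~~~~~~~^^^^^^^^^^^^^^^^
    return _quantile_unchecked(
        a, q, axis, out, overwrite_input, method, keepdims, weights)
    return _ureduce(a,
                    func=_quantile_ureduce_func,
    ...<5 lines>...
                    overwrite_input=overwrite_input,
                    method=method)
    r = func(a, **kwargs)
    result = _quantile(arr,
                       quantiles=q,
    ...<2 lines>...
                       out=out,
                       weights=wgt)
    slices_having_nans = np.isnan(arr[-1, ...])
                                  ~~~^^^^^^^^^
IndexError: index -1 is out of bounds for axis 0 with size 0
```

```bash
python3 - <<'E'
from h import *
plan((461,312,200,-10)); st()
E
```

```text
t 30.85 at [696.4  63.2 219.7] yaw -96.71 F [ 0.5  0.2 -0.3] w 0.82
(461, 312, 200, -10) -> slide [-219.6, 262.9, 20.1] twist -1.513 rows>= 11
{'time_s': 30.85, 'position': [0.6964, 0.0632, 0.2197], 'tcp_rot': [-0.001, -0.6645, 0.7473, 0.0005], 'wrist_force': [0.5102, 0.226, -0.3022], 'width': 0.8205, 'joint_positions': [0.1785, 0.5568, -0.5193, 1.2239, 0.268, 1.4296, -2.0005]}
```

move_arm --gripper '[60,60,60,60,60,60,60,60,60,60,60,60]' --pt "-220 263 0" --pt "-220 263 0" --pt "-220 263 0" --pt "-220 263 0" --pt "-220 263 0" --pt "-220 263 0" --pt "-220 263 0" --pt "-220 263 0" --pt "-220 263 0" --pt "-220 263 0" --pt "-220 263 0" --pt "-220 263 0" --twist '[-1.513,-1.513,-1.513,-1.513,-1.513,-1.513,-1.513,-1.513,-1.513,-1.513,-1.513,-1.513]'

```text
time_s: 32.05
position: [0.4613, 0.3124, 0.2205]
tcp_rot: [0.0, 0.996, -0.089, -0.001]
wrist_force: [0.0, -0.1, 0.0]
width: 0.705
```

```bash
python3 - <<'E'
from h import *
st();plan((461,312,200,79.8))
E
```

```text
{'time_s': 32.05, 'position': [0.4613, 0.3124, 0.2205], 'tcp_rot': [0.0002, 0.996, -0.0893, -0.0006], 'wrist_force': [0.0178, -0.1326, 0.0012], 'width': 0.7054, 'joint_positions': [0.1041, 0.321, -0.9381, 1.6202, 0.264, 1.3365, -1.0507]}
t 32.05 at [461.3 312.4 220.5] yaw -10.25 F [ 0.  -0.1  0. ] w 0.705
(461, 312, 200, 79.8) -> slide [-0.2, 0.4, 20.5] twist -1.572 rows>= 11
```

move_arm --gripper '[60,60,60,60,60,60,60,60,60,60,60,60]' --pt "0 0 10" --pt "0 0 20" --pt "0 0 20" --pt "0 0 20" --pt "0 0 20" --pt "0 0 20" --pt "0 0 20" --pt "0 0 20" --pt "0 0 20" --pt "0 0 20" --pt "0 0 20" --pt "0 0 20" --twist '[-1.572,-1.572,-1.572,-1.572,-1.572,-1.572,-1.572,-1.572,-1.572,-1.572,-1.572,-1.572]'

```text
time_s: 33.25
position: [0.4614, 0.3125, 0.2008]
tcp_rot: [-0.0, 0.767, 0.642, -0.0]
wrist_force: [-0.4, 0.5, -0.6]
width: 0.703
```

```bash
python3 - <<'E'
from h import *
st(); platefit('wrist',grab('wrist','w8')); platefit('scene',grab('scene'))
plan((461,312,34,79.8))
E
```

```text
{'time_s': 33.25, 'position': [0.4614, 0.3125, 0.2008], 'tcp_rot': [-0.0002, 0.7666, 0.6421, -0.0004], 'wrist_force': [-0.4117, 0.4953, -0.594], 'width': 0.7032, 'joint_positions': [0.2853, 0.4668, -1.2241, 1.6398, 0.4475, 1.3555, 0.391]}
wrist bar [460.4 313.6] [ 13.8 102.7] 80.0 top z [58.7 59.7]
wrist plate [460.8 313.6] [130.3 236. ] 79.8 z 7.0
scene bar [464.1 312.7] [ 17.7 106.3] 79.8 top z [56.5 59.2]
scene plate [461.5 313.6] [133.7 245.1] 80.2 z 6.2
t 33.35 at [461.5 312.6 201. ] yaw 79.77 F [ 1.1 -0.3  0.3] w 0.702
(461, 312, 34, 79.8) -> slide [-0.6, -0.3, 167.0] twist -0.0 rows>= 4
```

View pics/w8.png

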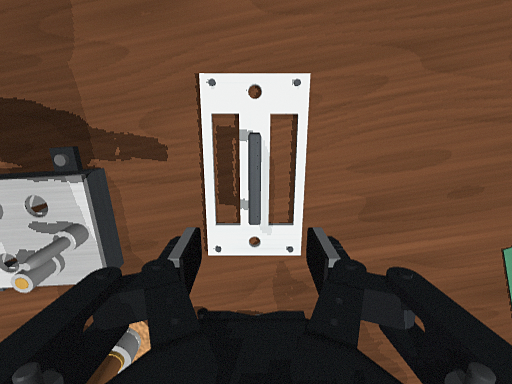

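Plate at px (255,165), the bar vertical and centred between the jaws. I grasp it.

move_arm --gripper '[60,60,60,60,60,60,5,5,5,5,5,5]' --pt "1 0 45" --pt "1 0 90" --pt "1 0 135" --pt "1 0 162" --pt "1 0 167" --pt "1 0 167" --pt "1 0 167" --pt "1 0 167" --pt "1 0 167" --pt "1 0 167" --pt "1 0 167" --pt "1 0 167" --twist '[0,0,0,0,0,0,0,0,0,0,0,0]' --grip_force 110

```text
time_s: 34.55
position: [0.4624, 0.3139, 0.0357]
tcp_rot: [0.001, 0.766, 0.643, 0.001]
wrist_force: [-1.3, -2.0, 9.9]
width: 0.137
```

move_arm --gripper '[5,5,5,5,5,5,5]' --pt "0 0 -15" --pt "0 0 -45" --pt "0 0 -90" --pt "0 0 -135" --pt "0 0 -165" --pt "0 0 -165" --pt "0 0 -165" --twist '[0,0,0,0,0,0,0]'

```text
time_s: 35.25
position: [0.4616, 0.3134, 0.1994]
tcp_rot: [0.0, 0.766, 0.643, 0.0]
wrist_force: [-1.1, -0.4, -5.6]
width: 0.139
```

```bash
python3 - <<'E'
from h import *
plan((477.5,-6.5,195,-6.7))
E
```

```text
t 35.25 at [461.6 313.4 199.4] yaw 80.03 F [-1.1 -0.4 -5.6] w 0.139
(477.5, -6.5, 195, -6.7) -> slide [-312.3, 71.1, 4.6] twist 1.514 rows>= 11
```

move_arm --gripper '[5,5,5,5,5,5,5,5,5,5,5,5]' --pt "-25 6 0" --pt "-50 12 0" --pt "-80 18 0" --pt "-110 25 0" --pt "-140 32 0" --pt "-170 39 0" --pt "-200 46 0" --pt "-230 53 0" --pt "-260 60 0" --pt "-290 66 0" --pt "-312 71 0" --pt "-312 71 0" --twist '[0.13,0.26,0.39,0.52,0.65,0.78,0.91,1.04,1.17,1.3,1.43,1.514]'

```text
time_s: 36.45
position: [0.4764, -0.0101, 0.1974]
tcp_rot: [0.0, 0.998, -0.064, -0.002]
wrist_force: [0.0, 0.6, -4.9]
width: 0.137
```

move_arm --gripper '[5,5]' --pt "0 0 0" --pt "0 0 0" --twist '[0,0]'

```text
time_s: 36.65
position: [0.4769, -0.0054, 0.1983]
tcp_rot: [-0.0, 0.998, -0.057, -0.001]
wrist_force: [0.1, 0.1, -4.5]
width: 0.138
```

```bash
python3 - <<'E'
from h import *
plan((477.5,-6.5,195,-6.7))
p,d,c=grab('wrist','w9')
X=cloud(d,c); m=((X[...,2]>.155)&(X[...,2]<.185)&(d>0)&(cv2.cvtColor(p,cv2.COLOR_BGR2HSV)[...,2]>150)); P=X[m]; print('wrist plate z',np.percentile(P[:,2],[10,50,90]))
p,d,c=grab('top'); X=cloud(d,c); cv2.imwrite('pics/t9b.png',cv2.resize(p[180:310,170:340],(785,600),interpolation=cv2.INTER_CUBIC))
m=((X[...,2]>.160)&(X[...,2]<.185)&(np.abs(X[...,1])<.16)&(d>0)); P=X[m]; r=cv2.minAreaRect((P[:,:2]*1000).astype(np.float32)); print('top plate',r,np.median(P[:,2]))
A=np.c_[P[:,:2],np.ones(len(P))]; k=np.linalg.lstsq(A,P[:,2],rcond=None)[0]; print('tilt',k)
E
```

```text
t 36.65 at [476.9  -5.4 198.3] yaw -6.51 F [ 0.1  0.1 -4.5] w 0.138
(477.5, -6.5, 195, -6.7) -> slide [0.7, 1.1, 3.3] twist 0.003 rows>= 1
wrist plate z [0.1688875  0.16975565 0.17062388]
top plate ((475.8462219238281, -5.0844573974609375), (236.62588500976562, 128.97560119628906), 83.70295715332031) 0.17082691775965728
tilt [-0.00064757  0.00251489  0.17097843]
```

View pics/w9.png

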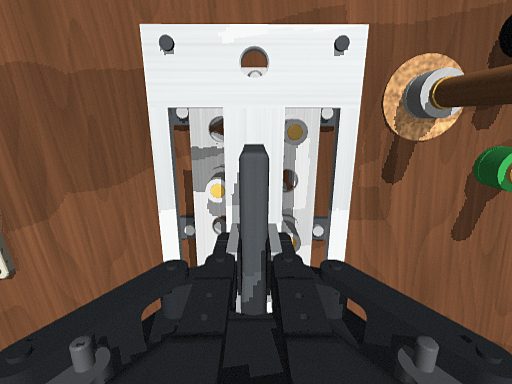

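View pics/t9b.png

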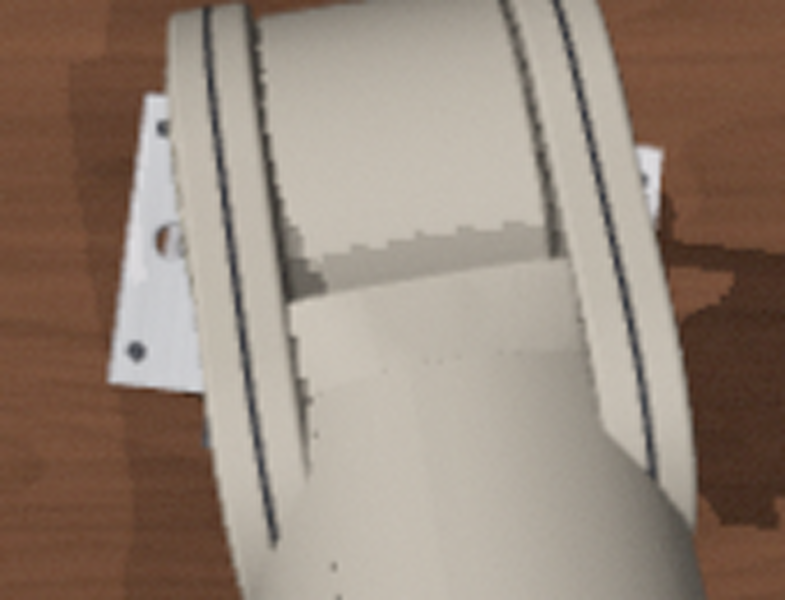

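```bash
python3 - <<'E'
from h import *
p,d,c=load('wrist'); X=cloud(d,c); g=p[...,2].astype(int)
q=X[35:95,225:285]
D=d[35:95,225:285]; Z=q[...,2]
# hole: pixels not at plate top
m=(Z<.160)
k,l,s,ce=cv2.connectedComponentsWithStats(m.astype(np.uint8)); i=1+np.argmax(s[1:,4]); print(s[i],ce[i])
u0,v0,w,h=s[i,:4]; print('hole top-face centre (bbox, z170)',np.round(ray(c,225+u0+(w-1)/2,35+v0+(h-1)/2,.170)*1000,1),'ext',np.round((ray(c,225+u0-.5,50,.17)-ray(c,225+u0+w-.5,50,.17))*1000,1))
pin=(Z>.09)&(Z<.135)&(l==i); P=q[pin]; print('pin pts',pin.sum(),np.round(P.min(0)*1000,1),np.round(P.max(0)*1000,1))
vv,uu=np.nonzero(pin); print('pin px',uu.min()+225,uu.max()+225,vv.min()+35,vv.max()+35)
for v in range(vv.min(),vv.max()+1):
    r=uu[vv==v]; print(v+35,r.min()+225,r.max()+225,np.round(Z[v,r].mean()*1000,1), np.round(q[v,r].mean(0)[:2]*1000,1))
print('TCP',sensors.get_obs()['position'])
E
```

```text
[ 16  16  26  27 534] [28.6835206  28.86329588]
hole top-face centre (bbox, z170) [488.2  93.1 170. ] ext [-15.    1.7   0. ]
pin pts 80 [483.3  92.5 112.5] [494.4  98.9 124.1]
pin px 247 261 70 77
70 252 257 115.0 [489.5  98.5]
71 251 259 118.3 [489.8  97.2]
72 249 260 120.2 [489.5  96.3]
73 248 261 120.3 [489.2  95.6]
74 248 261 121.6 [489.1  94.7]
75 247 260 121.7 [488.2  94. ]
76 249 258 122.5 [488.2  93.2]
77 253 254 122.8 [488.1  92.5]
TCP [ 0.47726987 -0.00518686  0.19878766]
```

move_arm --gripper '[5,5,5,5,5,5]' --pt "0.7 1.7 10" --pt "0.7 1.7 22" --pt "0.7 1.7 32" --pt "0.7 1.7 40" --pt "0.7 1.7 45" --pt "0.7 1.7 45" --twist '[0.005,0.005,0.005,0.005,0.005,0.005]'

```text
time_s: 37.35
position: [0.4778, -0.0076, 0.1535]
tcp_rot: [-0.0, 0.998, -0.061, -0.001]
wrist_force: [0.3, -0.2, -4.6]
width: 0.143
```

```bash
python3 - <<'E'
from h import *
plan((478,-7.2,150,-6.8))
p,d,c=grab('top'); X=cloud(d,c)
m=((X[...,2]>.105)&(X[...,2]<.14)&(np.abs(X[...,1])<.16)&(X[...,0]<.6)&(d>0)); P=X[m]; r=cv2.minAreaRect((P[:,:2]*1000).astype(np.float32)); print('top plate',r,np.median(P[:,2]))
p,d,c=grab('wrist','w10'); cv2.imwrite('pics/w10b.png',cv2.resize(p[0:130,130:390],(800,400),interpolation=cv2.INTER_CUBIC))
E
```

```text
t 37.35 at [477.8  -7.6 153.5] yaw -6.97 F [ 0.3 -0.2 -4.6] w 0.143
(478, -7.2, 150, -6.8) -> slide [0.2, -0.4, 3.5] twist -0.003 rows>= 1
top plate ((476.4962158203125, -7.257865905761719), (235.97959899902344, 130.13450622558594), 82.85032653808594) 0.1258265638388966
```

View pics/w10b.png

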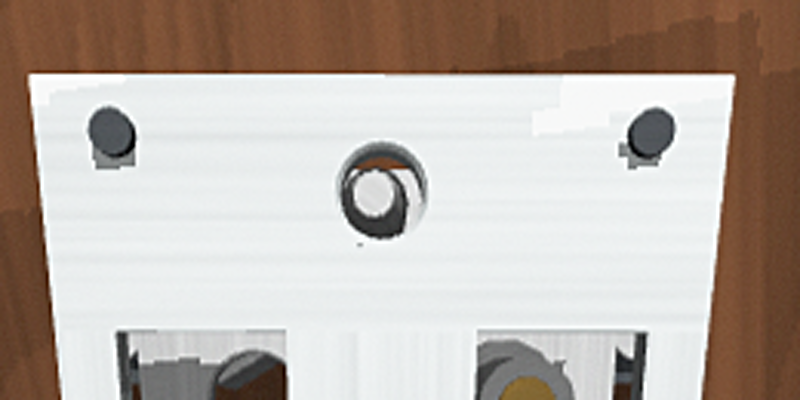

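The pin nose shows through the hole, about 1 mm left of centre (px (375,193) vs (382,190)), matching the top view. I correct by -0.7 mm and a slight twist, and lower.

move_arm --gripper '[5,5,5,5,5,5,5,5]' --pt "-0.7 0 0" --pt "-0.7 0 5" --pt "-0.7 0 10" --pt "-0.7 0 15" --pt "-0.7 0 20" --pt "-0.7 0 25" --pt "-0.7 0 30" --pt "-0.7 0 30" --twist '[-0.005,-0.005,-0.005,-0.005,-0.005,-0.005,-0.005,-0.005]'

```text
time_s: 38.25
position: [0.477, -0.0076, 0.1235]
tcp_rot: [-0.0, 0.998, -0.058, -0.001]
wrist_force: [0.3, 0.7, -4.3]
width: 0.14
```

Running free on the shafts. Lower to the shoulders.

move_arm --gripper '[5,5,5,5,5,5]' --pt "0 0 5" --pt "0 0 10" --pt "0 0 14" --pt "0 0 16" --pt "0 0 17" --pt "0 0 17" --twist '[0,0,0,0,0,0]'

```text
time_s: 38.85
position: [0.4775, -0.0076, 0.1077]
tcp_rot: [0.0, 0.998, -0.058, -0.0]
wrist_force: [-3.9, 0.8, 2.2]
width: 0.142
```

move_arm --gripper '[16,20,28,40,40,40,40,40,40,40,40,40]' --pt "0 0 0" --pt "0 0 0" --pt "0 0 0" --pt "0 0 0" --pt "0 0 -20" --pt "0 0 -60" --pt "0 0 -100" --pt "0 0 -130" --pt "0 50 -130" --pt "0 100 -130" --pt "0 150 -130" --pt "0 190 -130" --twist '[0,0,0,0,0,0,0,0,0,0,0,0]'

```text
time_s: 40.05
position: [0.4544, -0.1994, 0.2375]
tcp_rot: [0.001, 0.998, -0.059, 0.0]
wrist_force: [1.7, -0.7, 0.8]
width: 0.465
```

move_arm --gripper '[40,40,40,40]' --pt "0 50 0" --pt "0 100 0" --pt "0 110 0" --pt "0 110 0" --twist '[0,0,0,0]'

```text
time_s: 40.45
position: [0.4417, -0.3073, 0.2368]
tcp_rot: [-0.0, 0.998, -0.06, -0.0]
wrist_force: [-0.2, 1.0, 0.5]
width: 0.469
```

```bash
python3 - <<'E'
from h import *
st()
for n in ['top','scene']:
    p,d,c=grab(n,n+'F'); X=cloud(d,c)
    m=((X[...,2]>.070)&(X[...,2]<.086)&(np.abs(X[...,1])<.16)&(X[...,0]>.35)&(X[...,0]<.6)&(d>0)&(p.min(-1)>120)); P=X[m]; r=cv2.minAreaRect((P[:,:2]*1000).astype(np.float32)); print(n,'plate',r,'z',np.percentile(P[:,2],[10,50,90])*1000)
    A=np.c_[P[:,:2]-P[:,:2].mean(0),np.ones(len(P))]; print('tilt',np.linalg.lstsq(A,P[:,2],rcond=None)[0])
    m=(X[...,2]>.118)&(X[...,2]<.145)&(X[...,0]>.6)&(d>0)
    k,l,s,ce=cv2.connectedComponentsWithStats(m.astype(np.uint8))
    for i in range(1,k):
        if s[i,4]>20: P=X[l==i]; print('handle',np.round(ce[i],1),np.round((P.min(0)+P.max(0))*500,1))
p=cv2.imread('pics/sceneF.png'); cv2.imwrite('pics/sceneFb.png',cv2.resize(p[80:300,120:420],(800,587)))
E
```

```text
{'time_s': 40.45, 'position': [0.4417, -0.3073, 0.2368], 'tcp_rot': [-0.0005, 0.9982, -0.0603, -0.0001], 'wrist_force': [-0.1756, 1.032, 0.4548], 'width': 0.4687, 'joint_positions': [1.1757, 0.2093, -0.7385, 1.6518, 0.1435, 1.337, 0.294]}
top plate ((476.344482421875, -7.6450042724609375), (236.20867919921875, 130.10012817382812), 83.11019134521484) z [77.79891423 79.83263646 81.75292485]
tilt [-0.0013422   0.0005263   0.07978701]
handle [199.9 100. ] [797.5 118.  126.1]
handle [264.9 104.9] [784.  -33.3 126.2]
handle [223.1 144.6] [688.2  63.4 127.9]
scene plate ((479.4525146484375, -5.868934631347656), (238.04925537109375, 135.815185546875), 83.41165161132812) z [75.37233464 78.00297358 80.32184721]
tilt [-0.00225949  0.00051812  0.07790263]
handle [301. 200.] [692.   64.1 126.8]
handle [349.2 222.2] [801.6 119.7 125.8]
handle [291.5 249.5] [788.1 -33.  125.2]
```

View pics/sceneFb.png

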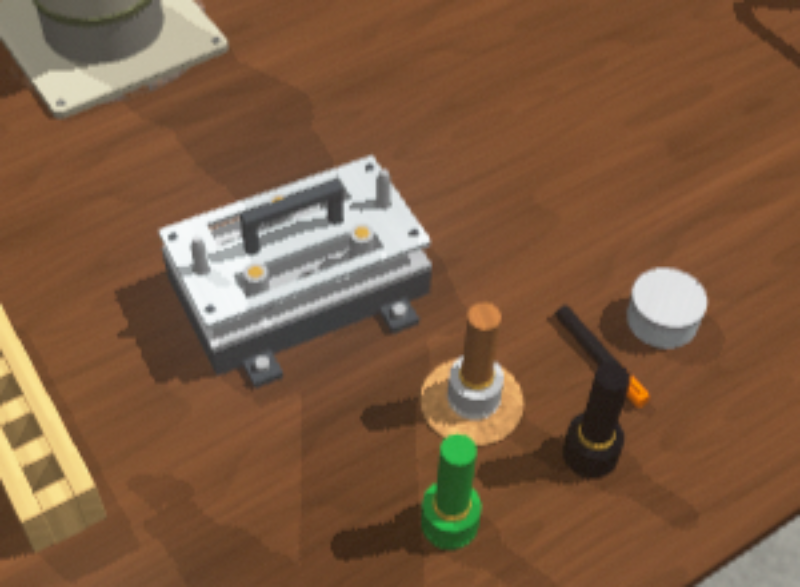

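The plate sits level at z = 79.8 (expected 80) over both pins, with the dies in its windows at (255,272) and (362,233). The pounder stands on its cork at (475,390), the bystanders have not moved, and the arm is clear. Handing in.

```bash
python3 -c "
from bench import arm; print(arm.sign_off())"
```

```text
the job is handed in; nothing more can be done
None
```

The eyelet die set is set up and handed in at about 40 s of robot time, with the arm clear of everything.

- **Dies:** All three dies in the rack were stood in sockets, let go, and then pressed home with the wooden-handled pounder. Each was pressed twice and held at 32–62 N without sinking further. The force needed at the end is 13–20 N, so all are home.
- **Pounder:** It stands upright on its cork pad, well inside the edge.
- **Stripper plate:** It went freely over both pins. The top camera reads its top face at 79.8 mm (80 expected), with almost no tilt.
- **Bystanders and look-alikes:** I measured the black and green look-alikes at the end, and they had not moved. The sneaker, tin and marker were not touched, but I did not measure them again.

**Checks that disagreed:**
- **Scene camera:** It read 2–4 mm off the top camera, about 3–4 mm further out in x and 2 mm lower in z. I went by the top and wrist cameras.
- **Die in the near middle socket:** After the first press its top read about 2 mm higher than the others. The second press bore about 62 N with no movement, so I take that as measurement noise. I did not measure that die's height again.
- **Pounder position:** It reads 5–10 mm nearer the robot than where I let it go. I did not find out why; it is still on the pad.

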